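# Lock the tube carrier on the rotator with its hitch pin

## Robot

A 6-joint arm with a two-finger parallel gripper is mounted at the origin on the work surface. World frame = base frame: x ahead of the robot, y to its left, z up, the work surface at z = 0. Lengths are in m, angles in rad, forces in N, time in s.
With the tool pointing down it reaches from about 0.375 to 0.9 m from the base axis. Payload 3.1 kg.
Tool frame: the origin (TCP) lies midway between the tips of the shut fingers; the grasp point (between the pads) lies 19 mm behind it (manip.hold_point_z is the distance from the TCP to the grasp point, in m); x points along the fingers, y is the direction in which the jaws open and shut, and the axes are right-handed (so a half turn about x gives the same grasp; the last joint's range is limited). The gripper opens to 85 mm and grips with 20 to 120 N. Pads are 22 mm wide; open, the fingers measure 114 mm over their backs; the gripper's body (76 mm by 85 mm) begins 54 mm behind the grasp point. The pads swing forward as they close: fully open they stand 13 mm farther back than shut.
Start: joints at [-1.508, 0.527, 1.433, -0, 1.181, -0.178], TCP at [0.149, -0.607, 0.21] pointing down, gripper open.
Joint ranges: [-3.08, 3.08], [-0.75, 2.2], [0.22, 2.44], [-1.43, 4.57], [0, 2.65], [-2.85, 2.85]. Speed limits (rad/s): [2.79, 2.79, 3.14, 3.14, 3.14, 3.14].

## Interface

Orientations are given as a unit quaternion [x, y, z, w].
In Python, from station import manip, snapshot gives the robot as it stands.
- The arm moves only by the tool play_rows, never from a script. Its argument "series" is a list of rows, each a list of 4 numbers: the shift along the tool's x, y, z in m, then the turn about the tool's x in degrees. In form: [[tx, ty, tz, spin], ...]. A call has 1 to 20 rows; each row is the pose to reach, as a shift and turn from the pose measured when the call began, along the tool's axes at that moment; what a row does not reach only later rows make up. A row lasts 1/10 s, in which the tool goes at most 50 mm and 8.59 degrees, less where a joint would pass 70% of its speed; a pose out of reach is approached as far as the arm can. A call with a gripper value outside its range is refused whole. "claw" is the opening in per cent of the stroke, from 0 (shut) to 100 (fully open), set as the call begins (left out, the last holds). The fingers move at their own pace and stop on an object; "force" is the grip in N (left out, the last holds). Time passes only in rows, so rows that repeat a pose let the fingers close. It gives the time, the measured TCP pose, the force and the opening at its end, in the units of the state.
- manip.sense(): the state, without advancing time (a new reading comes with each control period).
- snapshot(name): name is "scene" or "top" or "wrist"; returns a dict with "image" (384x512x3 uint8, blue, green, red), "depth" (384x512 float32, m along the optical axis (not along the pixel's ray), 0 where there is no reading), "fov_y" (degrees; the focal length in pixels is half the picture's height over the tangent of half this angle, whatever the lens; pixels are square), "cx", "cy" (the principal point, pixels), "R" (3x3) and "t" (3): a world point X has camera coordinates R X + t. Camera axes: x right, y down, z forward; pixel columns grow to the right and rows downward; lengths in m; the calibration is good to about 2 mm. The wrist camera is an equidistant fisheye: a pixel r from the principal point sees the ray r / f radians off the axis. A picture is of the moment at which its call begins.
- manip.sign_off(): hands the job in, once; it reports no verdict.
The state is a dict: "t": time; "q": joint angles; "qd": joint speeds; "tau": joint torques, N m; "tcp_pos": TCP position; "tool_rot": TCP orientation; "force": force on the tool from outside, world axes, zero at the start; "ft_torque": the same for the moment, N m; "finger_gap": opening from 0.0 (shut) to 1.0 (fully open).
Only numpy, scipy, OpenCV 4.12 (cv2) and the standard library are available. Lean on these libraries where they do the work, as an engineer would, in place of code of your own. Each camera call takes 0.05 s, during which the arm holds its last target.

## Task

Lock the tube carrier onto the rotator's shaft: take the hitch pin out of its parking block, feel it gently down through the hub's hole and the cross hole in the shaft, which do not quite line up yet, until its collar sits on the hub, with the loop still open and pointing past the shaft's free end. Then swing the sprung loop down over the shaft end until it snaps behind the lip underneath, and let go. Never lean on the rotator with more than about 35 N, through the pin or with the gripper, and leave everything else on the bench where it is.

Things in the scene. Friction and masses are not known exactly. Their poses are not given: they have to be found in the camera images.
- pin_grip (a point): Steel hitch pin: centre of its grip block, 20 mm along its x, 14 mm along y, 16 mm high; grip it from above across the 14 mm. It stands upright in the grey block; z up along the pin, x the way the loop points. Below the block: a neck 8 mm high, then a collar 20 mm across, underside 18 mm below this point. About 0.1 kg with the loop.
- pin_nose (a point): Blunt lower end of the pin's stem, 58 mm below pin_grip. The round stem is 8 mm thick and 40 mm long below the collar; its last 5.5 mm taper to 4.4 mm.
- loop (a joint): Angle (rad) of the wire loop about its hinge, which runs along the pin's y, 12 mm below pin_grip. 0 = level along the pin's +x, negative raised, positive swung down; stops -0.35 and 1.40. Stiff hinge, stays where left. Pin seated: the cross bar meets the hub end at about 0.9, is stretched most over the lip at about 1.03, then snaps behind it; home is 1.15 to 1.40.
- loop_tab (a point): Outer edge of the thumb tab on the loop's cross bar, 49 mm from the hinge; x points outwards along the loop. Tab 18 mm wide, 4 mm thick, 9 mm out beyond the bar's 5 mm wire. The loop is a U: arms 17 mm either side of the pin. It is sprung lengthwise, stretching up to 6 mm at 1.5 N per mm; going over the lip takes about 3.5 mm. Push the tab down from above, close in front of the hub end.
- hub_hole (a point): Centre of the hole's mouth in the flat top of the carrier's hub, a square sleeve 28 mm wide round the shaft, about 108 mm above the bench. z up along the hole, x along the level shaft to its free end. Hole 9.5 mm through top wall, shaft (18 mm square, its top 4 mm below the mouth) and bottom wall (underside 25 mm below). Tubes begin 60 mm to -x, up to 18 mm above the mouth.
- hub_end (a point): Top edge of the hub's free end, mid-width: 22 mm to +x of hub_hole; axes as there. Upright end face; under it a round lip reaches 28 mm below the top. The hub slides stiffly (2 N) along the shaft and has been pushed 3 to 6 mm too far in (-x): the pin's nose lands on the shaft until the hub is drawn out (+x) and the holes line up to 1.5 mm. It can overshoot by 4 mm.
- park: Grey parking block for the pin, 50 mm cube, fixed; origin under its centre. The stem hangs loosely in its central hole (11 mm wide, 46 mm deep), the collar lies on its top.
- rotator: Bench-top tube rotator (fixed): white motor box, 168 mm high, with a level shaft 95 mm above the bench that carries the tube carrier and hub. Origin on the bench below the tubes, x along the shaft to its free end. The box begins 130 mm to -x of the origin. Nothing lies under the last 90 mm of the shaft.
- rack_a: Bystander: blue rack of capped tubes, 120 x 76 mm, 58 mm high; origin under its centre. Leave it alone.
- rack_b: Bystander: small orange rack of capped tubes, 76 x 54 mm, 58 mm high; origin under its centre. Leave it alone.
- flask_a: Bystander: clear capped bottle, 64 mm across, 125 mm high; origin under its centre. Leave it alone.
- flask_b: Bystander: clear capped bottle, 64 mm across, 125 mm high; origin under its centre. Leave it alone.
- basin: Bystander: green plastic bowl, 150 mm across, 60 mm high; origin under its centre. Leave it alone.
- pot: Bystander: small white capped pot, 44 mm across, 45 mm high; origin under its centre. Leave it alone.
- spanner: Bystander: small open-ended spanner lying flat, 130 mm long; origin under its centre. Leave it alone.
Mind the look-alikes: they are no part of the job. What is shaped like the part that bears pin_grip but blue or purple is not meant.

How it is judged:
By the outcome, as a careful person would: the job done as asked, in the order asked, and still so for the second after the job is handed in, with the robot touching nothing.
It also fails if it takes over 67 s, if anything falls off the work surface, if the arm or the gripper's body presses on something with over 40 N, if the wrist force passes 120 N, or if a joint passes its speed limit or range.

## Working session

There is one attempt and no reset: what is moved stays moved. The work goes in short steps, Python scripts to look and compute and a tool call to move; the robot and the scene stay as the last step left them, time stands still between calls to the robot, and variables do not carry over. Pictures are saved under pics/ and viewed, and the job is handed in when it is done.

Besides the shell and the picture viewer there is one more tool, called after "Call:" in YAML: its name, and indented under it one key for each argument. play_rows: Moves the arm, as the interface text tells. Its arguments: {"type":"object","properties":{"series":{"type":"array","items":{"type":"array","items":{"type":"number"}}},"claw":{"type":"number"},"force":{"type":"number"}},"required":["series"]}

```bash
ls; mkdir -p pics; python3 - <<'E'
from station import manip, snapshot
import cv2,pickle
s=manip.sense(); print({k:s[k] for k in ('t','tcp_pos','tool_rot','force','finger_gap')}, manip.hold_point_z)
for n in('scene','top','wrist'):
    d=snapshot(n); pickle.dump(d,open(f'{n}0.pkl','wb')); cv2.imwrite(f'pics/{n}0.png',d['image']); print(n,d['fov_y'],d['cx'],d['cy'],d['R'],d['t'])
E
```

```text
pics
{'t': 0.0, 'tcp_pos': array([ 0.14905413, -0.60617873,  0.20894384]), 'tool_rot': array([ 0.70203457,  0.08569861, -0.7019402 ,  0.08416155]), 'force': array([-0.13685736, -0.33372164,  0.91381041]), 'finger_gap': 0.9975941543168801} 0.0187
scene 48.6788064034485 257.6892719899869 189.0923449437401 [[-0.82190299  0.56938615  0.01657992]
 [ 0.44888377  0.6653292  -0.59652361]
 [-0.35068339 -0.48284208 -0.80242426]] [ 0.55042411 -0.07638187  1.34271266]
top 52.39174049586667 261.19357272320036 191.52949054877993 [[-0.02395926 -0.99970704  0.00343263]
 [-0.99910943  0.02382537 -0.03482396]
 [ 0.03473197 -0.00426393 -0.99938757]] [-0.19784107  0.53665288  0.90725227]
wrist 65.70646984690485 251.16843091753933 192.8490007728348 [[ 2.39749885e-01 -9.70834277e-01 -8.93739041e-04]
 [-9.20080226e-01 -2.27509617e-01  3.18891443e-01]
 [-3.09794077e-01 -7.56318751e-02 -9.47790826e-01]] [-0.62507499 -0.04278188  0.38045692]
```

View pics/scene0.png

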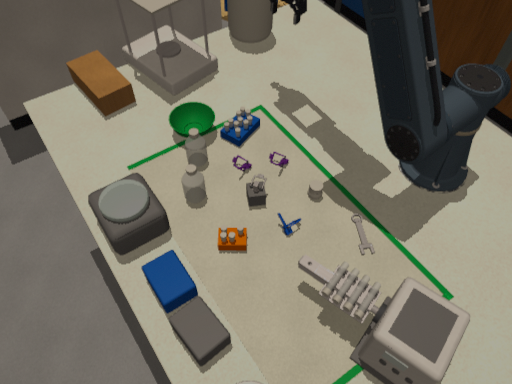

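View pics/top0.png

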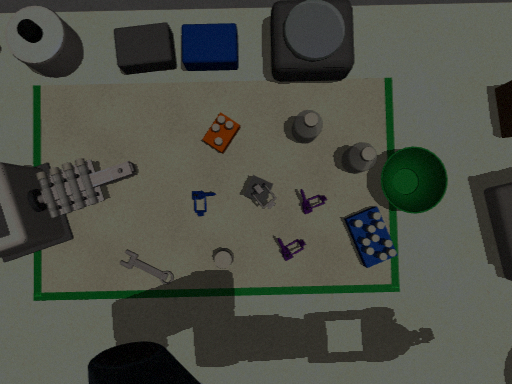

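View pics/wrist0.png

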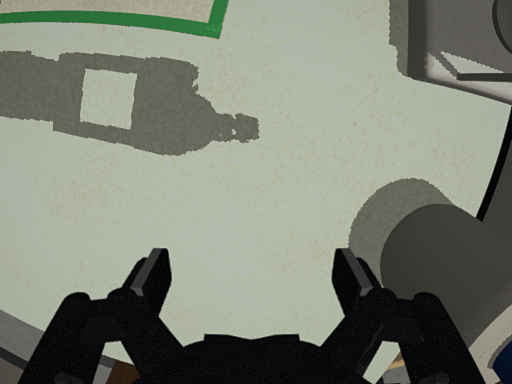

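```bash
cat > h.py <<'E'
import numpy as np, cv2, pickle
from scipy.spatial.transform import Rotation as Ro
def load(n): return pickle.load(open(n+'.pkl','rb'))
def rays(d,u,v,fish=False):
    f=192/np.tan(np.radians(d['fov_y'])/2)
    x=(np.asarray(u,float)-d['cx']);y=(np.asarray(v,float)-d['cy'])
    if fish:
        r=np.hypot(x,y)+1e-12; th=r/f; k=np.tan(th)/r
        return np.stack([x*k,y*k,np.ones_like(x)],-1)
    return np.stack([x/f,y/f,np.ones_like(x)],-1)
def world(d,u,v,z=None,depth=None,fish=False):
    """z given: intersect plane z; else depth"""
    c=rays(d,u,v,fish); R,t=d['R'],d['t']; o=-R.T@t; dr=c@R
    if z is not None: return o+dr*((z-o[2])/dr[...,2])[...,None]
    if depth is None: depth=d['depth'][np.asarray(v).round().astype(int),np.asarray(u).round().astype(int)]
    return o+dr*np.asarray(depth)[...,None]
def proj(d,X,fish=False):
    c=d['R']@np.asarray(X)+d['t']; f=192/np.tan(np.radians(d['fov_y'])/2)
    if fish:
        r=np.hypot(c[0],c[1]); th=np.arctan2(r,c[2]); return d['cx']+c[0]/r*th*f, d['cy']+c[1]/r*th*f
    return d['cx']+c[0]/c[2]*f, d['cy']+c[1]/c[2]*f
def cloud(d,fish=False):
    v,u=np.mgrid[0:384,0:512]; P=world(d,u,v,depth=d['depth'],fish=fish); P[d['depth']<=0]=np.nan; return P
def crop(d,name,u0,v0,u1,v1,k):
    im=cv2.resize(d['image'][v0:v1,u0:u1],None,fx=k,fy=k,interpolation=cv2.INTER_CUBIC); cv2.imwrite('pics/'+name,im)
E
python3 - <<'E'
from h import *
d=load('top0'); crop(d,'t_pin.png',180,160,340,270,5); crop(d,'t_hub.png',30,140,150,230,6)
s=load('scene0'); crop(s,'s_pin.png',220,150,320,250,6); crop(s,'s_hub.png',290,240,390,320,7)
P=cloud(d)
for n,u,v in(('park',257,192),('hubtop',124,168),('bench',300,270),('blue',203,203)): print(n,P[v,u])
E
```

```text
park [ 0.52876196 -0.20114637  0.07294887]
hubtop [0.58453436 0.0762301  0.1089499 ]
bench [ 3.44814283e-01 -2.97701098e-01  1.85017470e-04]
blue [ 0.50816896 -0.07249989  0.00290314]
```

View pics/t_pin.png

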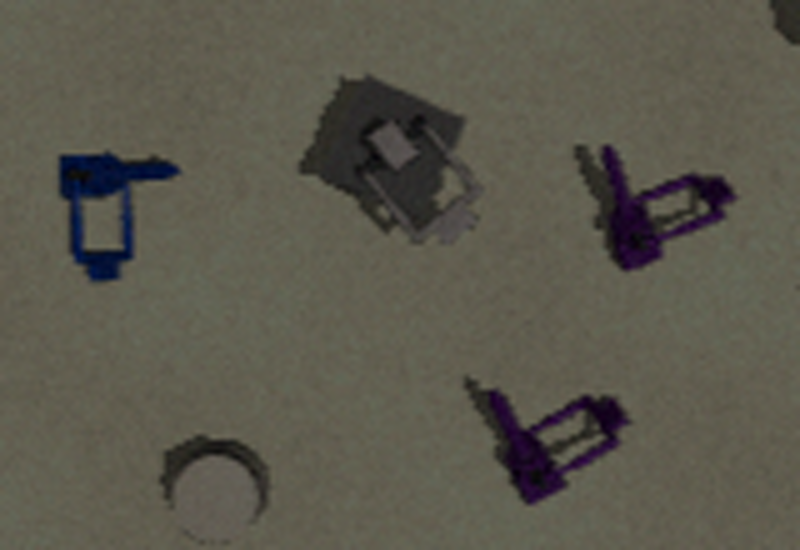

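View pics/t_hub.png

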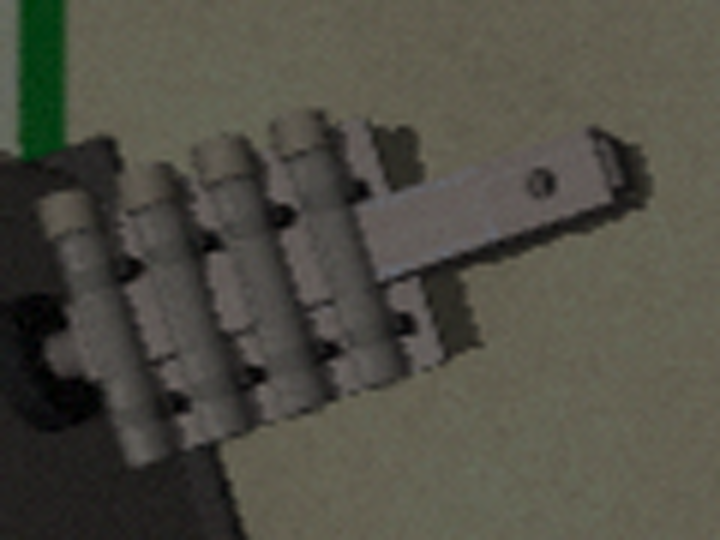

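View pics/s_pin.png

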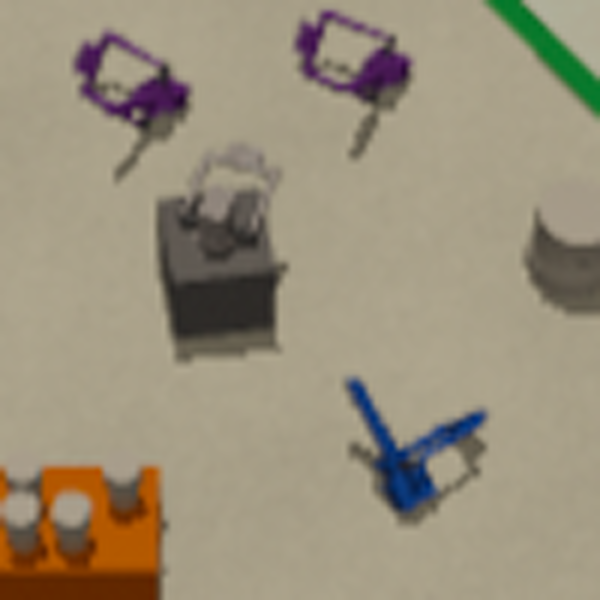

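View pics/s_hub.png

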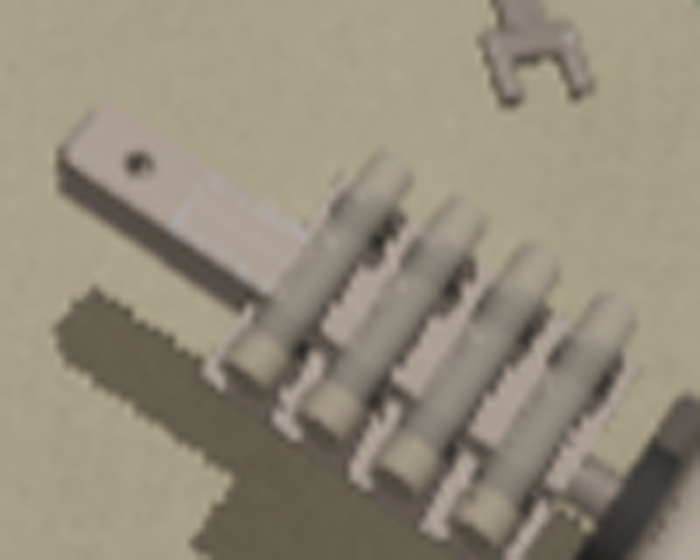

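```bash
python3 - <<'E'
from h import *
d=load('top0');P=cloud(d)
v,u=np.mgrid[0:384,0:512]
def reg(m,P,lbl):
    Q=P[m]; r=cv2.minAreaRect((Q[:,:2]*1000).astype(np.float32)); print(lbl,m.sum(),Q.mean(0).round(4),'z',np.percentile(Q[:,2],[5,50,95]).round(4),[np.round(a,1) for a in r]); return Q
Z=P[...,2]
box=lambda a,b,c,e:(u>=a)&(u<=c)&(v>=b)&(v<=e)
reg(box(235,170,285,212)&(Z>.04)&(Z<.056),P,'park')
reg(box(235,170,285,212)&(Z>.072),P,'pin>72')
Q=reg(box(94,150,140,195)&(abs(Z-.108)<.006),P,'hub')
print(world(d,120.2,170.7,z=.108), world(d,260.,189.6,z=.076))
s=load('scene0');Ps=cloud(s);Zs=Ps[...,2]
k=lambda U,V,c,o:((U+.5)/c-.5+o[0],(V+.5)/c-.5+o[1])
a=k(138,163,7,(290,240));print('hole scene',a,world(s,*a,z=.108))
a=k(541,184,6,(30,140));print('hole top',a,world(d,*a,z=.108))
a=k(216,205,6,(220,150));print('pin scene',a,world(s,*a,z=.076))
a=k(396,146,5,(180,160));print('pin top',a,world(d,*a,z=.076))
# grid of heights around pin
print((Z[176:212,246:280:1]*1000).round().astype(int)[::2])
E
```

```text
park 385 [ 0.5366 -0.204   0.0512] z [0.0485 0.0512 0.0537] [array([ 536.1, -204.4]), array([49.7, 49.9]), np.float64(64.2)]
pin>72 57 [ 0.5358 -0.2045  0.077 ] z [0.0743 0.0771 0.0793] [array([ 535.7, -204.1]), array([18.5, 13.9]), np.float64(43.1)]
hub 567 [0.5735 0.1009 0.1087] z [0.1051 0.1089 0.1114] [array([571.7, 104.3]), array([42.2, 95.5]), np.float64(30.7)]
[0.57913895 0.08458913 0.108     ] [ 0.53373603 -0.20782719  0.076     ]
hole scene (309.2857142857143, 262.85714285714283) [0.58057313 0.08421813 0.108     ]
hole top (119.75, 170.25) [0.58010808 0.08552138 0.108     ]
pin scene (255.58333333333334, 183.75) [ 0.53806037 -0.20260284  0.076     ]
pin top (258.8, 188.8) [ 0.5355432  -0.20525359  0.076     ]
[[                   3                    1                    1
                     3                    2                    3
                     1                   51                   52
                    53                   50                    5
                    -1                    1                    2
                     3                    4    
[... 12291 characters left out ...]
       2                    0
                    -1                    1                    5
                    -2                    2                    1
                     2                    2                    0
                     5                    3                    1
                     0                    2                    0
                     1                    5                    1
                     0                    0                    1
                     1                    3                    2
                     0                    4                    3
                     2]]<stdin>:19: RuntimeWarning: invalid value encountered in cast
```

```bash
python3 - <<'E'
from h import *
d=load('top0');P=cloud(d);Z=P[...,2]
v,u=np.mgrid[0:384,0:512]
box=lambda a,b,c,e:(u>=a)&(u<=c)&(v>=b)&(v<=e)
m=box(240,170,290,215)&(Z>.056)&(Z<.068)
Q=P[m]; r=cv2.minAreaRect((Q[:,:2]*1000).astype(np.float32)); print(m.sum(),r)
c=np.array([.5357,-.2043])
for tabz in (.0575,):
  far=Q[np.linalg.norm(Q[:,:2]-c,axis=1)>.043][:,:2]; print('tab',len(far),far.mean(0),np.degrees(np.arctan2(*(far.mean(0)-c)[::-1])))
m=box(101,150,140,195)&(abs(Z-.109)<.005)
n,l=cv2.connectedComponents(m.astype(np.uint8)); k=l[168,126]; m=l==k
Q=P[m]; r=cv2.minAreaRect((Q[:,:2]*1000).astype(np.float32)); print(m.sum(),r, r[0])
# edges midline: for each column
us=np.arange(102,131); mid=[]
for x in us:
    vv=np.where(m[:,x])[0]; 
    if len(vv)>9: mid.append((x,vv.mean(),len(vv)))
mid=np.array(mid); W=world(d,mid[:,0],mid[:,1],z=.108)[:,:2]; 
i=mid[:,0]<124; A=np.polyfit(W[i,1],W[i,0],1); print('slope',A,'yaw',np.degrees(np.arctan2(-1,-A[0])),'x at y=.0855',np.polyval(A,.0855)); print(mid[::3])
E
```

```text
156 ((517.552734375, -218.44140625), (51.209739685058594, 38.523406982421875), 37.046138763427734)
tab 25 [ 0.49996831 -0.2316652 ] -142.55321419062628
441 ((576.8280639648438, 94.57464599609375), (28.60952377319336, 73.64981842041016), 17.32748794555664) (576.8280639648438, 94.57464599609375)
slope [-0.30852988  0.60594378] yaw -72.85344253152539 x at y=.0855 0.5795644738708747
[[102.         176.5         14.        ]
 [105.         175.5         14.        ]
 [108.         174.5         14.        ]
 [111.         173.5         14.        ]
 [114.         172.5         14.        ]
 [117.         171.5         14.        ]
 [120.         170.38461538  13.        ]
 [123.         169.5         14.        ]
 [126.         168.5         14.        ]
 [129.         168.41666667  12.        ]]
```

```bash
cat >> h.py <<'E'
def plan(target,yaw_y,quiet=False):
    """target TCP xyz, desired world yaw of tool y (deg, mod 180 nearest)"""
    from station import manip
    s=manip.sense(); R=Ro.from_quat(s['tool_rot']).as_matrix(); p=np.array(s['tcp_pos'])
    dl=R.T@(np.array(target)-p)
    cur=np.degrees(np.arctan2(R[1,1],R[0,1]))
    dy=(yaw_y-cur+90)%180-90
    # turn about tool x (down) : world yaw change = -spin
    print('t',round(s['t'],2),'tcp',p.round(4),'F',np.round(s['force'],1),'gap',round(s['finger_gap'],3),'q',np.round(s['q'],2))
    print('toolx',R[:,0].round(4),'tooly yaw',round(cur,2)); print('shift mm',(dl*1000).round(1),'spin',round(-dy*np.sign(1),2),'(or other half turn)')
E
python3 -c "
from h import *
plan([.5357,-.2043,.15],-52.7)"
```

```text
t 0.15 tcp [ 0.149  -0.6064  0.2091] F [-0.3 -0.3  0.3] gap 1.001 q [-1.51  0.53  1.43  0.    1.18 -0.18]
toolx [-1.0e-04  1.7e-03 -1.0e+00] tooly yaw -76.21
shift mm [  59.8 -298.2 -471.4] spin -23.51 (or other half turn)
```

Call:
play_rows:
  series:
    - [0,-0.045,-0.045,-5]
    - [0,-0.08,-0.09,-10]
    - [0,-0.11,-0.13,-15]
    - [0,-0.14,-0.18,-20]
    - [0,-0.17,-0.23,-23.5]
    - [0,-0.2,-0.28,-23.5]
    - [0.01,-0.23,-0.33,-23.5]
    - [0.02,-0.26,-0.38,-23.5]
    - [0.04,-0.29,-0.43,-23.5]
    - [0.05,-0.298,-0.471,-23.5]
    - [0.05,-0.298,-0.471,-23.5]
    - [0.05,-0.298,-0.471,-23.5]
    - [0.05,-0.298,-0.471,-23.5]
    - [0.05,-0.298,-0.471,-23.5]

```text
t: 1.55
tcp_pos: [0.5347, -0.2048, 0.1596]
tool_rot: [-0.67, -0.227, 0.67, -0.226]
force: [0.5, 0.2, -0.3]
finger_gap: 0.999
```

```bash
python3 - <<'E'
from h import *
from station import snapshot
plan([.5357,-.2043,.066],-52.7)
d=snapshot('wrist');pickle.dump(d,open('wrist1.pkl','wb'));cv2.imwrite('pics/wrist1.png',d['image'])
for n,X in(('griptop',(.5357,-.2043,.076)),('park',(.5361,-.2044,.05))): print(n,proj(d,X,True))
E
```

```text
t 1.55 tcp [ 0.5347 -0.2048  0.1596] F [ 0.5  0.2 -0.3] gap 0.999 q [-0.56  0.52  1.62  0.    1.01  0.36]
toolx [-0.0014  0.0016 -1.    ] tooly yaw -52.67
shift mm [93.6  0.4 -1.1] spin 0.03 (or other half turn)
griptop (np.float64(250.86826524401812), np.float64(189.02289557734133))
park (np.float64(251.26007194888007), np.float64(180.44268910059822))
```

View pics/wrist1.png

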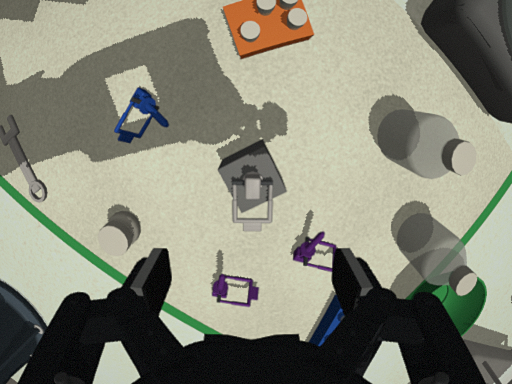

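```bash
python3 - <<'E'
from h import *
d=load('wrist1'); crop(d,'w1c.png',210,130,300,240,5)
P=cloud(d,True);Z=P[...,2];v,u=np.mgrid[0:384,0:512]
b=(u>210)&(u<300)&(v>130)&(v<240)
for n,lo,hi in(('grip',.071,.083),('park',.045,.0545),('loop',.0555,.067)):
    m=b&(Z>lo)&(Z<hi);Q=P[m];r=cv2.minAreaRect((Q[:,:2]*1000).astype(np.float32));print(n,m.sum(),np.median(Q[:,2]),Q.mean(0).round(4),r)
    if n=='loop':
        c=np.array([.5357,-.2043]);far=Q[np.linalg.norm(Q[:,:2]-c,axis=1)>.043];print(far.mean(0),np.degrees(np.arctan2(*(far.mean(0)[:2]-c)[::-1])))
E
```

```text
grip 358 0.07622381783747238 [ 0.538  -0.2043  0.0761] ((537.5174560546875, -204.6804656982422), (19.602428436279297, 13.384782791137695), 37.773048400878906)
park 1975 0.050549970244076314 [ 0.54   -0.2031  0.0505] ((537.1757202148438, -205.1306915283203), (49.856964111328125, 50.37500762939453), 64.3780746459961)
loop 797 0.059620475005053686 [ 0.5174 -0.2198  0.0596] ((521.6622314453125, -216.2040557861328), (58.95390319824219, 38.600162506103516), 38.59104919433594)
[ 0.50079743 -0.23283354  0.06035123] -140.73333070716328
```

View pics/w1c.png

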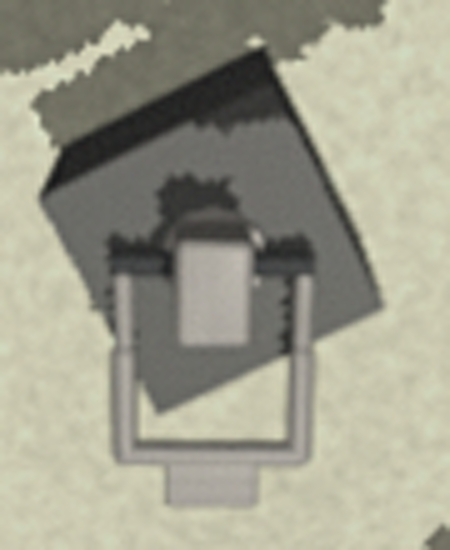

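Call:
play_rows:
  series:
    - [0.03,0.001,-0.0017,0]
    - [0.06,0.001,-0.0017,0]
    - [0.08,0.001,-0.0017,0]
    - [0.0955,0.001,-0.0017,0]
    - [0.0955,0.001,-0.0017,0]
    - [0.0955,0.001,-0.0017,0]
  claw: 60

```text
t: 2.2
tcp_pos: [0.5357, -0.2063, 0.0649]
tool_rot: [-0.67, -0.226, 0.67, -0.225]
force: [-0.3, -0.6, 0.6]
finger_gap: 0.597
```

Call:
play_rows:
  series:
    - [0,0,0,0]
    - [0,0,0,0]
    - [0,0,0,0]
    - [0,0,0,0]
    - [0,0,0,0]
    - [0,0,0,0]
    - [0,0,0,0]
    - [0,0,0,0]
  claw: 0
  force: 80

```text
t: 3.0
tcp_pos: [0.5357, -0.2062, 0.0649]
tool_rot: [-0.67, -0.226, 0.67, -0.225]
force: [0.2, -1.4, -0.0]
finger_gap: -0.001
```

```bash
python3 - <<'E'
from h import *
from station import snapshot
plan([.5357,-.2043,.066],-52.7)
for n in('wrist','scene'):
  d=snapshot(n);pickle.dump(d,open(n+'2.pkl','wb'));cv2.imwrite(f'pics/{n}2.png',d['image'])
crop(d,'s2c.png',220,130,320,230,6)
E
```

```text
t 3.0 tcp [ 0.5357 -0.2062  0.0649] F [ 0.2 -1.4 -0. ] gap -0.001 q [-0.56  0.66  1.68  0.    0.8   0.36]
toolx [-0.001   0.0013 -1.    ] tooly yaw -52.86
shift mm [-1.1 -1.5 -1.2] spin -0.16 (or other half turn)
```

View pics/wrist2.png

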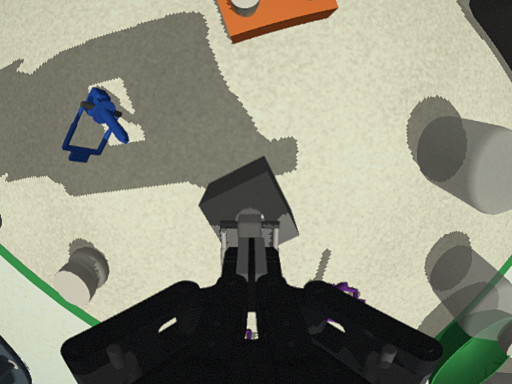

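View pics/s2c.png

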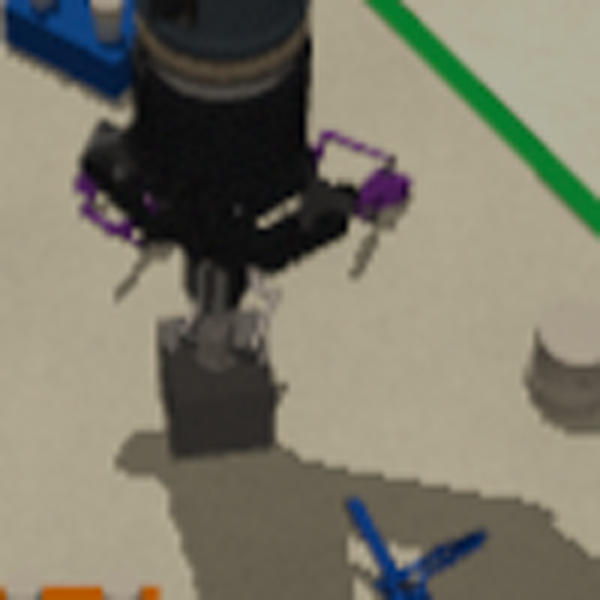

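```bash
python3 - <<'E'
from h import *
d=load('wrist2'); crop(d,'w2c.png',190,150,310,270,6)
P=cloud(d,True)
for v in range(200,300,6): print(v,[tuple((P[v,u]*1000).round().tolist()) for u in(240,250,260)])
E
```

```text
200 [(544.0, -191.0, 50.0), (548.0, -197.0, 50.0), (552.0, -202.0, 49.0)]
206 [(541.0, -194.0, 50.0), (545.0, -199.0, 51.0), (549.0, -204.0, 51.0)]
212 [(539.0, -196.0, 54.0), (543.0, -201.0, 53.0), (547.0, -205.0, 54.0)]
218 [(541.0, -195.0, 69.0), (545.0, -199.0, 70.0), (548.0, -204.0, 68.0)]
224 [(541.0, -195.0, 76.0), (544.0, -200.0, 76.0), (548.0, -204.0, 76.0)]
230 [(538.0, -197.0, 76.0), (541.0, -202.0, 76.0), (545.0, -206.0, 76.0)]
236 [(535.0, -199.0, 77.0), (538.0, -204.0, 76.0), (542.0, -208.0, 77.0)]
242 [(541.0, -196.0, 97.0), (544.0, -200.0, 96.0), (547.0, -204.0, 97.0)]
248 [(541.0, -196.0, 103.0), (544.0, -200.0, 102.0), (546.0, -204.0, 102.0)]
254 [(541.0, -196.0, 108.0), (544.0, -200.0, 109.0), (547.0, -204.0, 109.0)]
260 [(541.0, -196.0, 114.0), (544.0, -200.0, 113.0), (547.0, -204.0, 114.0)]
266 [(542.0, -196.0, 120.0), (544.0, -200.0, 119.0), (546.0, -204.0, 117.0)]
272 [(541.0, -197.0, 124.0), (544.0, -200.0, 124.0), (547.0, -203.0, 124.0)]
278 [(542.0, -197.0, 129.0), (542.0, -202.0, 125.0), (547.0, -203.0, 129.0)]
284 [(543.0, -196.0, 134.0), (539.0, -204.0, 125.0), (nan, nan, nan)]
290 [(542.0, -197.0, 137.0), (537.0, -205.0, 125.0), (547.0, -203.0, 137.0)]
296 [(542.0, -197.0, 141.0), (534.0, -208.0, 124.0), (547.0, -203.0, 141.0)]
```

View pics/w2c.png

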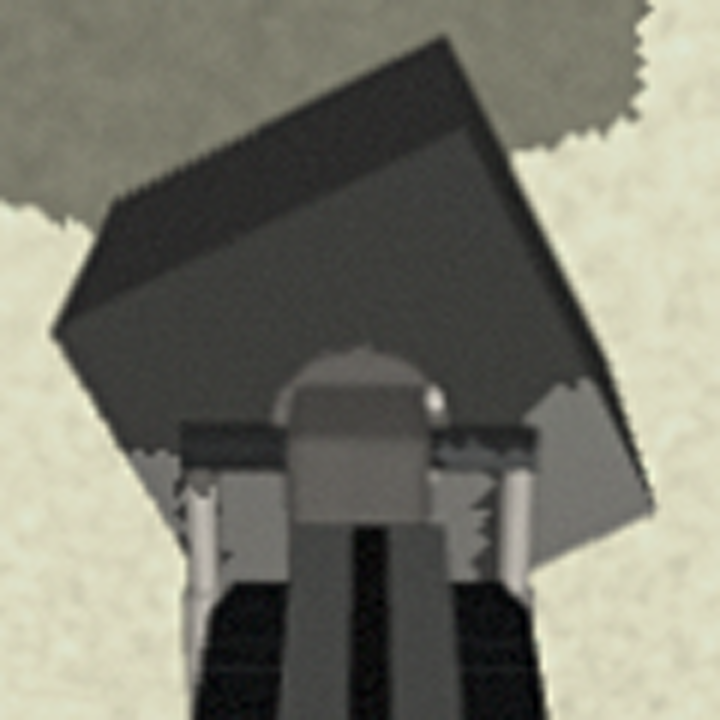

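```bash
python3 - <<'E'
from h import *
d=load('scene2'); crop(d,'s2d.png',235,155,275,205,12)
P=cloud(d)
for v in range(168,204,2): print(v,[tuple((P[v,u]*1000).round().tolist()) for u in(252,255,258)])
print(proj(d,(.5357,-.2062,.0649)))
d=load('wrist2'); print(proj(d,(.5357,-.2062,.0649),True))
E
```

```text
168 [(551.0, -202.0, 155.0), (535.0, -211.0, 135.0), (543.0, -187.0, 165.0)]
170 [(550.0, -203.0, 144.0), (537.0, -208.0, 131.0), (543.0, -186.0, 157.0)]
172 [(550.0, -204.0, 136.0), (538.0, -207.0, 124.0), (539.0, -192.0, 140.0)]
174 [(550.0, -203.0, 128.0), (541.0, -201.0, 123.0), (538.0, -192.0, 130.0)]
176 [(546.0, -209.0, 110.0), (544.0, -198.0, 120.0), (536.0, -195.0, 118.0)]
178 [(547.0, -207.0, 104.0), (543.0, -199.0, 110.0), (536.0, -195.0, 108.0)]
180 [(530.0, -232.0, 55.0), (542.0, -200.0, 99.0), (537.0, -193.0, 102.0)]
182 [(535.0, -224.0, 59.0), (545.0, -196.0, 96.0), (528.0, -205.0, 74.0)]
184 [(536.0, -223.0, 51.0), (541.0, -202.0, 77.0), (531.0, -201.0, 72.0)]
186 [(543.0, -213.0, 58.0), (543.0, -199.0, 73.0), (532.0, -198.0, 66.0)]
188 [(542.0, -214.0, 46.0), (545.0, -196.0, 69.0), (534.0, -196.0, 60.0)]
190 [(548.0, -206.0, 50.0), (541.0, -201.0, 51.0), (534.0, -196.0, 50.0)]
192 [(552.0, -200.0, 50.0), (544.0, -196.0, 48.0), (537.0, -191.0, 49.0)]
194 [(556.0, -195.0, 50.0), (550.0, -188.0, 53.0), (539.0, -188.0, 44.0)]
196 [(559.0, -190.0, 48.0), (553.0, -184.0, 50.0), (545.0, -181.0, 48.0)]
198 [(561.0, -187.0, 43.0), (554.0, -182.0, 44.0), (545.0, -180.0, 39.0)]
200 [(561.0, -187.0, 34.0), (551.0, -185.0, 27.0), (545.0, -179.0, 30.0)]
202 [(560.0, -188.0, 21.0), (553.0, -183.0, 21.0), (545.0, -179.0, 20.0)]
(np.float64(255.50026814130183), np.float64(184.91955918218713))
(np.float64(250.15465325806562), np.float64(232.512024635648))
```

View pics/s2d.png

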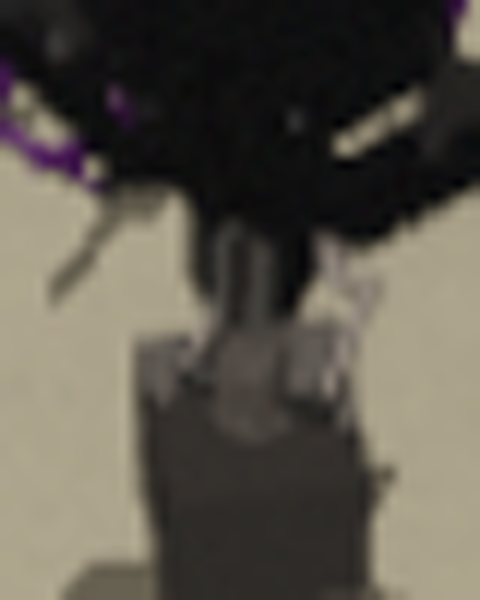

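```bash
python3 - <<'E'
from h import *
from station import manip
print([a for a in dir(manip) if a[0]!='_'])
for n,tz in(('wrist0',.2089),('wrist1',.1596),('wrist2',.0649)):
    d=load(n);P=cloud(d,True)
    q=P[245:330,120:400].reshape(-1,3); q=q[np.isfinite(q[:,2])]
    # finger points: close depth
    dd=d['depth'][236:384,:]; vv,uu=np.where((dd>0)&(dd<.2)); X=P[vv+236,uu]
    print(n,'n',len(X),'min z of near pts rel TCP', np.percentile(X[:,2]-tz,[0,.5,1,2,5]).round(4))
    o=-d['R'].T@d['t']; print('cam',o.round(4))
d=load('wrist1');P=cloud(d,True)
for v in range(246,300,6): print(v,(P[v,155]*1000).round(),(P[v,345]*1000).round())
E
```

```text
['PlanningError', 'hold_point_z', 'sense', 'sign_off']
wrist0 n 33858 min z of near pts rel TCP [0.0002 0.0082 0.0121 0.0184 0.0294]
cam [ 0.2284 -0.5878  0.3737]
wrist1 n 30831 min z of near pts rel TCP [0.0346 0.0388 0.0413 0.045  0.0543]
cam [ 0.5997 -0.156   0.3242]
wrist2 n 36098 min z of near pts rel TCP [-0.0153 -0.0137 -0.0058  0.0085  0.0228]
cam [ 0.6009 -0.1576  0.2295]
246 [ 381. -168.    1.] [ 529. -361.    2.]
252 [ 514. -162.  203.] [ 571. -235.  203.]
258 [ 515. -163.  208.] [ 570. -235.  208.]
264 [ 517. -165.  215.] [ 569. -233.  214.]
270 [ 517. -166.  218.] [ 567. -235.  215.]
276 [ 515. -167.  219.] [ 565. -237.  215.]
282 [ 512. -169.  219.] [ 563. -238.  217.]
288 [ 511. -170.  221.] [ 561. -239.  218.]
294 [ 508. -172.  222.] [ 559. -241.  220.]
```

Call:
play_rows:
  series:
    - [0,0,0,0]
    - [0,-0.001,-0.002,0]
    - [0,-0.001,-0.002,0]
    - [0,-0.001,-0.002,0]
    - [0.01,-0.001,-0.002,0]
    - [0.02,-0.001,-0.002,0]
    - [0.029,-0.001,-0.002,0]
    - [0.029,-0.001,-0.002,0]
    - [0.029,-0.001,-0.002,0]
  claw: 60

```text
t: 4.0
tcp_pos: [0.5363, -0.204, 0.0351]
tool_rot: [-0.67, -0.226, 0.671, -0.224]
force: [0.5, -0.1, -0.1]
finger_gap: 0.599
```

Call:
play_rows:
  series:
    - [0,0,0,0]
    - [0,0,0,0]
    - [0,0,0,0]
    - [0,0,0,0]
    - [0,0,0,0]
    - [0,0,0,0]
    - [0,0,0,0]
    - [0,0,0,0]
  claw: 0
  force: 80

```text
t: 4.8
tcp_pos: [0.5374, -0.2044, 0.0372]
tool_rot: [0.671, 0.225, -0.67, 0.225]
force: [-1.2, 0.7, 9.2]
finger_gap: 0.142
```

```bash
python3 - <<'E'
from h import *
from station import snapshot
plan([.5357,-.2043,.066],-52.7)
for n in('wrist',):
  d=snapshot(n);pickle.dump(d,open(n+'3.pkl','wb'));cv2.imwrite(f'pics/{n}3.png',d['image'])
crop(d,'w3c.png',190,170,310,290,6)
P=cloud(d,True)
for v in range(236,300,6): print(v,[tuple((P[v,u]*1000).round().tolist()) for u in(238,250,262)])
E
```

```text
t 4.8 tcp [ 0.5374 -0.2044  0.0372] F [-1.2  0.7  9.2] gap 0.142 q [-0.56  0.71  1.69  0.    0.74  0.36]
toolx [ 6.e-04  5.e-04 -1.e+00] tooly yaw -52.86
shift mm [-28.8  -1.1   1.2] spin -0.16 (or other half turn)
236 [(538.0, -196.0, 53.0), (542.0, -201.0, 54.0), (546.0, -206.0, 54.0)]
242 [(542.0, -193.0, 69.0), (545.0, -199.0, 68.0), (548.0, -204.0, 66.0)]
248 [(542.0, -194.0, 75.0), (545.0, -198.0, 75.0), (548.0, -204.0, 74.0)]
254 [(542.0, -194.0, 81.0), (543.0, -200.0, 76.0), (547.0, -205.0, 76.0)]
260 [(542.0, -194.0, 86.0), (541.0, -202.0, 77.0), (544.0, -207.0, 76.0)]
266 [(540.0, -196.0, 87.0), (538.0, -204.0, 76.0), (541.0, -209.0, 76.0)]
272 [(538.0, -197.0, 89.0), (535.0, -206.0, 77.0), (539.0, -211.0, 77.0)]
278 [(536.0, -199.0, 89.0), (532.0, -208.0, 77.0), (535.0, -214.0, 76.0)]
284 [(534.0, -200.0, 91.0), (485.0, -244.0, 1.0), (492.0, -251.0, 3.0)]
290 [(531.0, -202.0, 91.0), (480.0, -248.0, 1.0), (486.0, -255.0, 2.0)]
296 [(529.0, -204.0, 91.0), (508.0, -227.0, 53.0), (512.0, -233.0, 53.0)]
```

View pics/w3c.png

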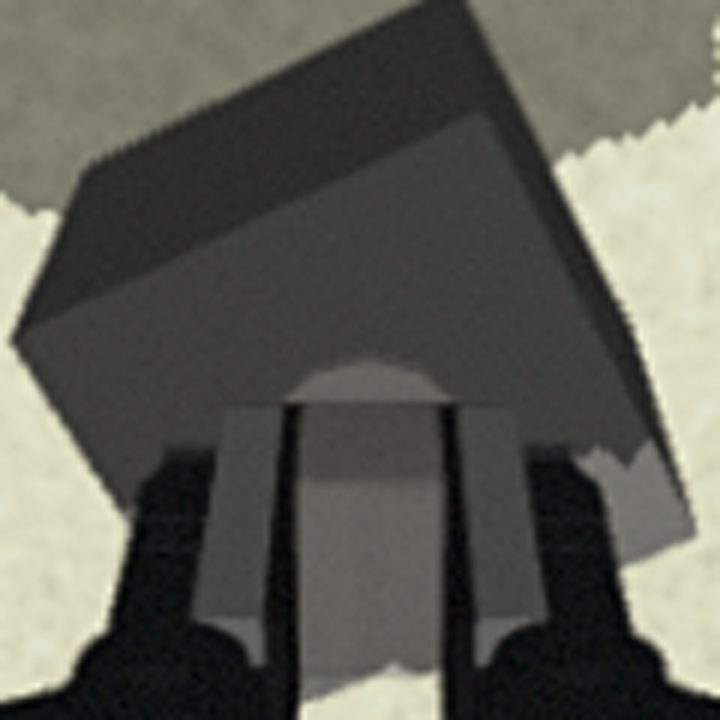

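Call:
play_rows:
  series:
    - [-0.01,0,0,0]
    - [-0.025,0,0,0]
    - [-0.045,0,0,0]
    - [-0.07,0,0,0]
    - [-0.1,0,0,0]
    - [-0.12,0,0,0]
    - [-0.12,0,0,0]
    - [-0.12,0,0,0]

```text
t: 5.65
tcp_pos: [0.5371, -0.2044, 0.1575]
tool_rot: [0.671, 0.225, -0.67, 0.225]
force: [-0.4, -0.7, -0.9]
finger_gap: 0.142
```

```bash
python3 - <<'E'
from h import *
from station import snapshot
plan([.580,.0855,.157],17.2)
for n in('wrist','scene'):
  d=snapshot(n);pickle.dump(d,open(n+'4.pkl','wb'));cv2.imwrite(f'pics/{n}4.png',d['image'])
crop(d,'s4c.png',210,70,310,190,6)
d=load('wrist4');crop(d,'w4c.png',180,150,320,290,5)
E
```

```text
t 5.65 tcp [ 0.5371 -0.2044  0.1575] F [-0.4 -0.7 -0.9] gap 0.142 q [-0.56  0.53  1.61  0.    1.    0.36]
toolx [ 1.e-03  3.e-04 -1.e+00] tooly yaw -52.86
shift mm [   0.6 -205.2 -209.2] spin -70.06 (or other half turn)
```

View pics/s4c.png

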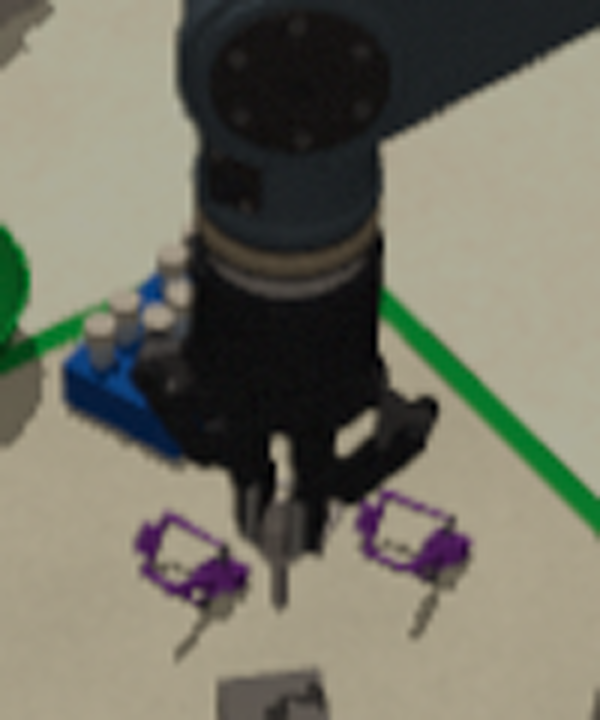

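View pics/w4c.png

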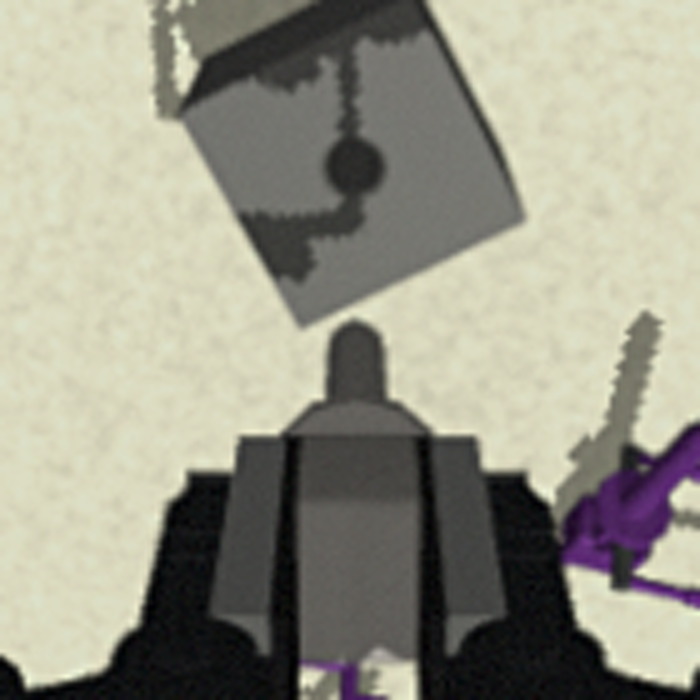

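```bash
python3 - <<'E'
from h import *
d=load('wrist4')
p=np.array([.5371,-.2044]);yy=np.radians(-52.86);ty=np.array([np.cos(yy),np.sin(yy)]);tz=np.array([ty[1],-ty[0]])
print('tz',tz)
def f(n,U,V,z,c=5,o=(180,150)):
    u,v=(U+.5)/c-.5+o[0],(V+.5)/c-.5+o[1]; W=world(d,u,v,z=z,fish=True); e=W[:2]-p; print(n,(u,v),W.round(4),'tool y,z mm',(e@ty*1000).round(1),(e@tz*1000).round(1))
f('parkhole',355,165,.05)
f('block front top edge',359,497,.1963)
f('block back top edge',359,655,.1963)
f('nose front(z at nose, r=2.2)',356,320,.1303)
f('stem/collar front',356,400,.1703)
P=cloud(d,True)
for v in (216,220,225,228,232,237,243,248,252,260,270): 
    e=P[v,251]; print(v,(e*1000).round(1),((e[:2]-p)@tz*1000).round(1),((e[:2]-p)@ty*1000).round(1))
E
```

```text
tz [-0.79716262 -0.60376466]
parkhole (250.6, 182.6) [ 0.5372 -0.2046  0.05  ] tool y,z mm 0.2 0.1
block front top edge (251.4, 249.0) [ 0.5456 -0.1988  0.1963] tool y,z mm 0.6 -10.2
block back top edge (251.4, 280.6) [ 0.5306 -0.2101  0.1963] tool y,z mm 0.7 8.6
nose front(z at nose, r=2.2) (250.8, 213.6) [ 0.5384 -0.2039  0.1303] tool y,z mm 0.4 -1.3
stem/collar front (250.8, 229.6) [ 0.5438 -0.1998  0.1703] tool y,z mm 0.4 -8.1
216 [ 540.4 -202.6  140.2] -3.7 0.5
220 [ 540.4 -202.5  146.9] -3.8 0.5
225 [ 540.6 -202.3  155.2] -4.1 0.5
228 [ 544.7 -199.2  170.5] -9.2 0.5
232 [ 543.6 -200.1  172.6] -7.8 0.5
237 [ 542.1 -201.2  175.2] -6.0 0.5
243 [ 545.3 -198.7  189.8] -10.0 0.4
248 [ 544.8 -199.1  193.9] -9.4 0.4
252 [ 544.5 -199.4  197.1] -8.9 0.4
260 [ 540.8 -202.2  196.9] -4.3 0.4
270 [ 536.2 -205.7  197.1] 1.5 0.5
```

Call:
play_rows:
  series:
    - [0,-0.015,-0.015,-5]
    - [0,-0.03,-0.03,-12]
    - [0,-0.05,-0.05,-19]
    - [0,-0.07,-0.07,-26]
    - [0,-0.09,-0.09,-33]
    - [0,-0.11,-0.11,-40]
    - [0,-0.13,-0.13,-47]
    - [0,-0.15,-0.15,-54]
    - [0,-0.17,-0.17,-61]
    - [0,-0.188,-0.19,-67]
    - [0,-0.2,-0.203,-70]
    - [0,-0.205,-0.209,-70]
    - [0,-0.205,-0.209,-70]
    - [0,-0.205,-0.209,-70]
    - [0,-0.205,-0.209,-70]

```text
t: 7.25
tcp_pos: [0.5788, 0.0847, 0.1561]
tool_rot: [0.42, 0.57, -0.42, 0.567]
force: [0.0, -0.1, -0.9]
finger_gap: 0.139
```

```bash
python3 - <<'E'
from h import *
from station import snapshot
plan([.580,.0855,.157],17.2)
for n in('wrist','scene'):
  d=snapshot(n);pickle.dump(d,open(n+'5.pkl','wb'));cv2.imwrite(f'pics/{n}5.png',d['image'])
crop(d,'s5c.png',270,180,370,290,6)
d=load('wrist5');crop(d,'w5c.png',180,130,320,290,5)
E
```

```text
t 7.25 tcp [0.5788 0.0847 0.1561] F [ 0.  -0.1 -0.9] gap 0.139 q [-0.05  0.54  1.59  0.    1.02 -0.34]
toolx [-0.0027  0.0017 -1.    ] tooly yaw 17.04
shift mm [-0.9  1.4 -0.5] spin -0.16 (or other half turn)
```

View pics/s5c.png

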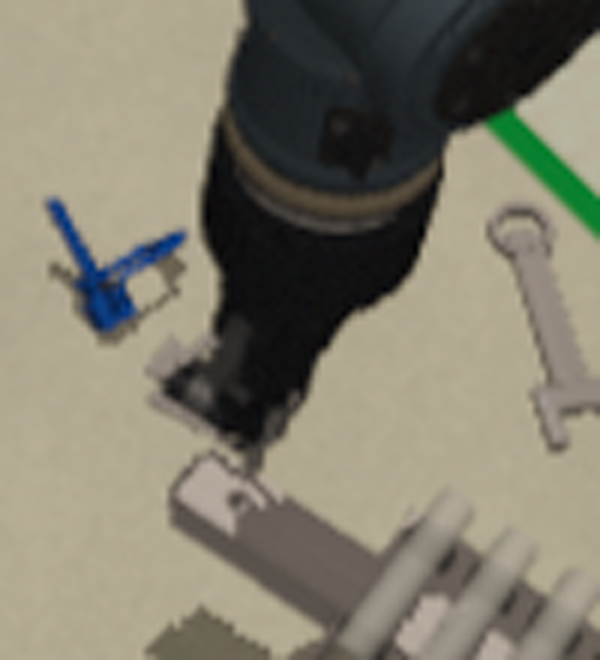

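View pics/w5c.png

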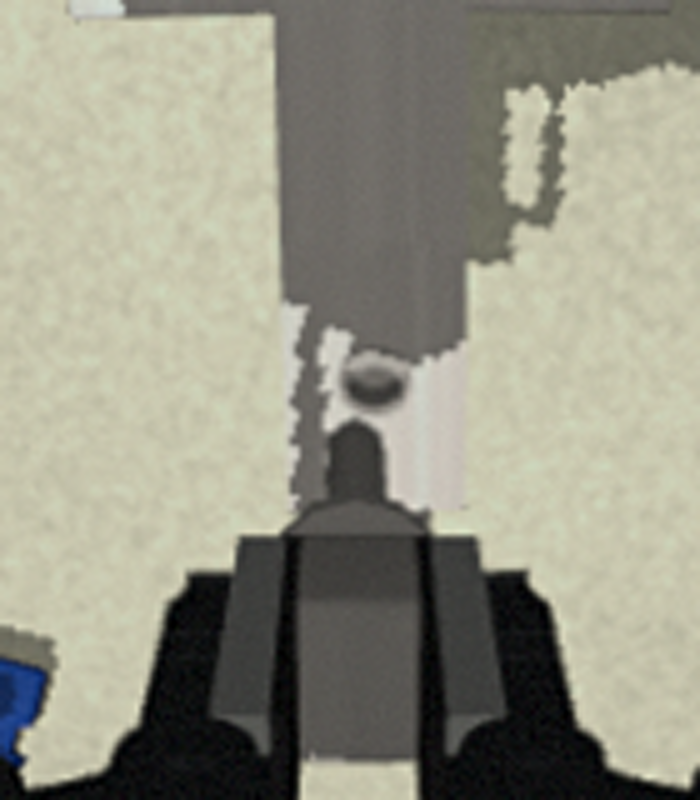

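View pics/wrist5.png

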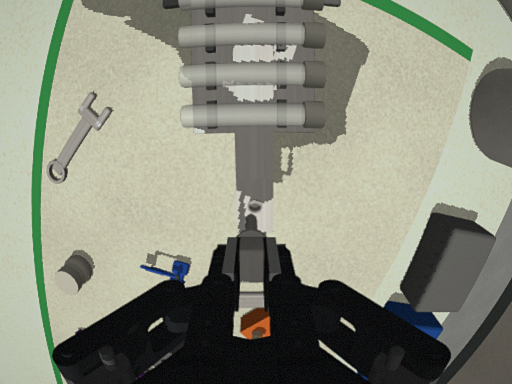

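```bash
python3 - <<'E'
from h import *
d=load('wrist5');P=cloud(d,True)
p=np.array([.5788,.0847]);yy=np.radians(17.04);ty=np.array([np.cos(yy),np.sin(yy)]);tz=np.array([ty[1],-ty[0]])
def f(n,U,V,z,c=5,o=(180,130)):
    u,v=(U+.5)/c-.5+o[0],(V+.5)/c-.5+o[1]; W=world(d,u,v,z=z,fish=True); e=W[:2]-p; print(n,(u,v),W.round(4),'tool y,z mm',(e@ty*1000).round(1),(e@tz*1000).round(1))
v,u=np.mgrid[0:384,0:512]
m=(u>=237)&(u<=271)&(v>=160)&(v<=205)&(abs(P[...,2]-.108)<.01); print('hub z',np.median(P[m][:,2]),m.sum())
z=np.median(P[m][:,2])
for zz in(.108,z):
  f('hole',375,382,zz)
  f('L edge',280,250,zz);f('R edge',467,250,zz);f('L edge',287,330,zz);f('R edge',467,345,zz);f('L',275,50,zz);f('R',468,50,zz)
f('holeL',341,382,.108);f('holeR',410,382,.108);f('holetop',375,352,.108);f('holebot',375,412,.108)
f('nose low',356,421,.1303-.0014)
for vv in (216,220,225,228,232): 
    e=P[vv,251]; print(vv,(e*1000).round(1),((e[:2]-p)@tz*1000).round(1),((e[:2]-p)@ty*1000).round(1))
o=-d['R'].T@d['t'];print('cam tool',(o[:2]-p)@ty,(o[:2]-p)@tz,o[2]-.1561)
E
```

```text
hub z 0.1085383643422331 1585
hole (254.6, 206.0) [0.5809 0.0843 0.108 ] tool y,z mm 1.9 1.0
L edge (235.6, 179.6) [0.5611 0.1003 0.108 ] tool y,z mm -12.3 -20.1
R edge (273.0, 179.6) [0.5878 0.1085 0.108 ] tool y,z mm 15.6 -20.1
L edge (237.0, 195.6) [0.5657 0.0885 0.108 ] tool y,z mm -11.5 -7.4
R edge (273.0, 198.6) [0.5925 0.0942 0.108 ] tool y,z mm 15.9 -5.1
L (234.6, 139.6) [0.552  0.1289 0.108 ] tool y,z mm -12.7 -50.1
R (273.2, 139.6) [0.5786 0.1371 0.108 ] tool y,z mm 15.1 -50.2
hole (254.6, 206.0) [0.5809 0.0845 0.1085] tool y,z mm 1.9 0.8
L edge (235.6, 179.6) [0.5611 0.1004 0.1085] tool y,z mm -12.3 -20.2
R edge (273.0, 179.6) [0.5877 0.1086 0.1085] tool y,z mm 15.5 -20.3
L edge (237.0, 195.6) [0.5656 0.0886 0.1085] tool y,z mm -11.4 -7.6
R edge (273.0, 198.6) [0.5925 0.0944 0.1085] tool y,z mm 15.9 -5.3
L (234.6, 139.6) [0.552  0.129  0.1085] tool y,z mm -12.7 -50.2
R (273.2, 139.6) [0.5785 0.1372 0.1085] tool y,z mm 15.1 -50.3
holeL (247.8, 206.0) [0.576  0.0828 0.108 ] tool y,z mm -3.3 1.0
holeR (261.6, 206.0) [0.5861 0.0859 0.108 ] tool y,z mm 7.3 1.0
holetop (254.6, 200.0) [0.5795 0.089  0.108 ] tool y,z mm 1.9 -3.9
holebot (254.6, 212.0) [0.5824 0.0796 0.108 ] tool y,z mm 2.0 6.0
nose low (250.8, 213.8) [0.5776 0.0856 0.1289] tool y,z mm -0.9 -1.2
216 [576.9  88.4 139.5] -4.1 -0.8
220 [577.   88.1 145.6] -3.8 -0.7
225 [576.9  88.5 154.1] -4.2 -0.7
228 [575.2  94.  170.4] -9.9 -0.7
232 [575.5  93.1 173.6] -9.0 -0.7
cam tool -0.0004033876983956272 -0.08113843277842711 0.16487453236700947
```

Call:
play_rows:
  series:
    - [0.005,0.0027,0.0011,-0.6]
    - [0.01,0.0027,0.0011,-0.6]
    - [0.0165,0.0027,0.0011,-0.6]
    - [0.0165,0.0027,0.0011,-0.6]
    - [0.0165,0.0027,0.0011,-0.6]

```text
t: 7.85
tcp_pos: [0.5816, 0.0845, 0.1395]
tool_rot: [0.417, 0.572, -0.418, 0.569]
force: [-0.4, 0.4, -0.3]
finger_gap: 0.141
```

```bash
python3 - <<'E'
from h import *
from station import snapshot
plan([.580,.0855,.157],17.6)
for n in('wrist','scene'):
  d=snapshot(n);pickle.dump(d,open(n+'6.pkl','wb'));cv2.imwrite(f'pics/{n}6.png',d['image'])
crop(d,'s6c.png',285,220,345,290,9)
d=load('wrist6');crop(d,'w6c.png',210,150,300,260,6)
E
```

```text
t 7.85 tcp [0.5816 0.0845 0.1395] F [-0.4  0.4 -0.3] gap 0.141 q [-0.05  0.57  1.59  0.    0.98 -0.36]
toolx [-0.003   0.0019 -1.    ] tooly yaw 17.64
shift mm [-17.5  -1.2  -1.5] spin 0.04 (or other half turn)
```

View pics/s6c.png

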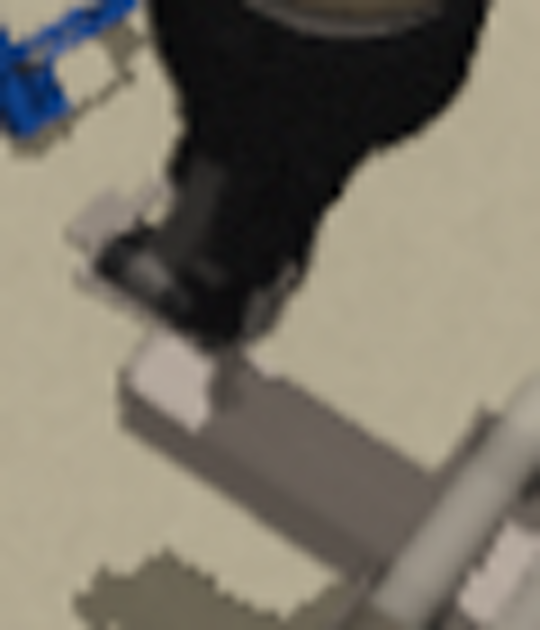

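View pics/w6c.png

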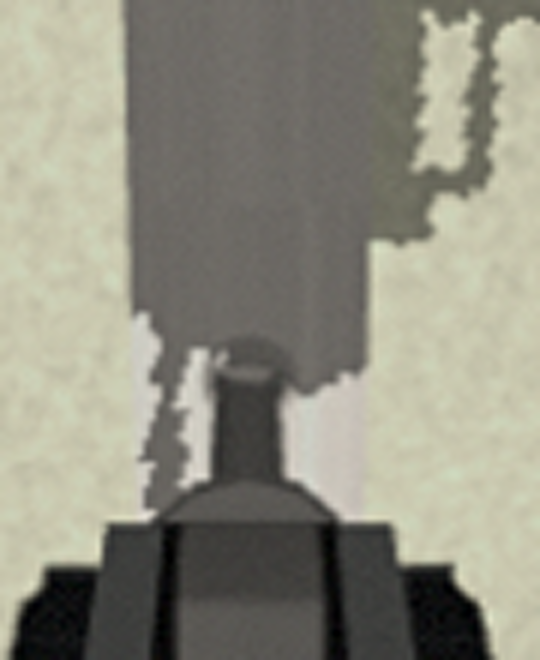

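```bash
python3 - <<'E'
from h import *
d=load('wrist6');P=cloud(d,True)
p=np.array([.5816,.0845]);yy=np.radians(17.64);ty=np.array([np.cos(yy),np.sin(yy)]);tz=np.array([ty[1],-ty[0]])
def f(n,U,V,z,c=6,o=(210,150)):
    u,v=(U+.5)/c-.5+o[0],(V+.5)/c-.5+o[1]; W=world(d,u,v,z=z,fish=True); e=W[:2]-p; print(n,(round(u,1),round(v,1)),W.round(4),'tool y,z mm',(e@ty*1000).round(1),(e@tz*1000).round(1))
f('hole far edge',251,335,.108);f('hole L',211,365,.108);f('hole R',292,365,.108);f('edge L',132,300,.108);f('R',368,300,.108)
f('nose front',247,380,.1125)
for vv in range(200,236,2): 
    e=P[vv,251]; print(vv,(e*1000).round(1),'tz',((e[:2]-p)@tz*1000).round(1),((e[:2]-p)@ty*1000).round(1))
E
```

```text
hole far edge (251.4, 205.4) [0.5792 0.09   0.108 ] tool y,z mm -0.6 -6.0
hole L (244.8, 210.4) [0.5759 0.085  0.108 ] tool y,z mm -5.3 -2.2
hole R (258.2, 210.4) [0.585  0.0879 0.108 ] tool y,z mm 4.3 -2.2
edge L (231.6, 199.6) [0.5646 0.0899 0.108 ] tool y,z mm -14.5 -10.3
R (270.9, 199.6) [0.591  0.0984 0.108 ] tool y,z mm 13.1 -10.4
nose front (250.8, 212.9) [0.58   0.0862 0.1125] tool y,z mm -1.0 -2.1
200 [577.6  94.2 109. ] tz -10.4 -0.9
202 [578.1  92.7 108.9] tz -8.9 -0.9
204 [578.5  91.4 109.1] tz -7.5 -0.9
206 [579.2  89.4 107.5] tz -5.4 -0.9
208 [580.   86.6 104.1] tz -2.5 -0.9
210 [582.5  78.6  87.2] tz 5.9 -0.9
212 [583.1  76.8  86.5] tz 7.8 -0.9
214 [579.6  88.  118.8] tz -3.9 -0.8
216 [nan nan nan] tz nan nan
218 [579.6  88.  125.7] tz -3.9 -0.8
220 [579.6  88.2 129.4] tz -4.1 -0.8
222 [579.7  87.9 131.8] tz -3.8 -0.8
224 [579.6  88.1 135.4] tz -4.0 -0.8
226 [579.5  88.6 139.4] tz -4.5 -0.8
228 [577.8  93.9 153.9] tz -10.1 -0.7
230 [577.9  93.6 155.9] tz -9.7 -0.7
232 [578.3  92.4 155.9] tz -8.5 -0.7
234 [578.8  91.  155.4] tz -7.1 -0.7
```

Call:
play_rows:
  series:
    - [0.001,0.0003,-0.0005,0]
    - [0.003,0.0003,-0.0005,0]
    - [0.005,0.0003,-0.0005,0]
    - [0.006,0.0003,-0.0005,0]
    - [0.006,0.0003,-0.0005,0]

```text
t: 8.45
tcp_pos: [0.5819, 0.0851, 0.1337]
tool_rot: [0.417, 0.572, -0.417, 0.57]
force: [-0.2, -0.2, -1.5]
finger_gap: 0.136
```

Call:
play_rows:
  series:
    - [0.001,0,0,0]
    - [0.002,0,0,0]
    - [0.002,0,0,0]

```text
t: 8.75
tcp_pos: [0.5818, 0.0851, 0.1316]
tool_rot: [0.417, 0.572, -0.417, 0.57]
force: [0.5, 0.8, -0.9]
finger_gap: 0.141
```

Call:
play_rows:
  series:
    - [0.0005,0,0,0]
    - [0.001,0,0,0]
    - [0.001,0,0,0]

```text
t: 9.05
tcp_pos: [0.582, 0.0851, 0.131]
tool_rot: [0.417, 0.572, -0.417, 0.57]
force: [-0.4, 0.1, 2.4]
finger_gap: 0.143
```

Call:
play_rows:
  series:
    - [0.0008,0,0.0005,0]
    - [0.0008,0,0.001,0]
    - [0.0008,0,0.0015,0]
    - [0.0008,0,0.002,0]

```text
t: 9.45
tcp_pos: [0.5824, 0.0841, 0.1306]
tool_rot: [0.418, 0.572, -0.417, 0.569]
force: [-1.2, 1.9, 4.6]
finger_gap: 0.14
```

Call:
play_rows:
  series:
    - [0.0008,0,0.0005,0]
    - [0.0008,0,0.001,0]
    - [0.0008,0,0.0015,0]
    - [0.0008,0,0.002,0]

```text
t: 9.85
tcp_pos: [0.5827, 0.0824, 0.1293]
tool_rot: [0.418, 0.572, -0.417, 0.569]
force: [0.2, 2.0, 0.4]
finger_gap: 0.142
```

Call:
play_rows:
  series:
    - [0.001,0,0.0005,0]
    - [0.0015,0,0.001,0]
    - [0.0015,0,0.0012,0]

```text
t: 10.15
tcp_pos: [0.5829, 0.0813, 0.1273]
tool_rot: [0.418, 0.573, -0.417, 0.569]
force: [0.2, 2.4, -0.8]
finger_gap: 0.138
```

Call:
play_rows:
  series:
    - [0.001,0,0.0005,0]
    - [0.0015,0,0.001,0]
    - [0.0015,0,0.001,0]

```text
t: 10.45
tcp_pos: [0.5832, 0.0802, 0.1257]
tool_rot: [0.418, 0.573, -0.417, 0.569]
force: [0.7, 2.7, -1.5]
finger_gap: 0.142
```

Call:
play_rows:
  series:
    - [0.001,0,0,0]
    - [0.002,0,0,0]
    - [0.003,0,0,0]
    - [0.003,0,0,0]

```text
t: 10.85
tcp_pos: [0.5832, 0.0802, 0.1225]
tool_rot: [0.418, 0.573, -0.417, 0.569]
force: [0.5, 1.4, -1.1]
finger_gap: 0.143
```

Call:
play_rows:
  series:
    - [0.002,0,0,0]
    - [0.004,0,0,0]
    - [0.006,0,0,0]
    - [0.008,0,0,0]
    - [0.008,0,0,0]

```text
t: 11.35
tcp_pos: [0.583, 0.0803, 0.114]
tool_rot: [0.418, 0.573, -0.417, 0.569]
force: [-0.6, 1.4, -1.1]
finger_gap: 0.142
```

Call:
play_rows:
  series:
    - [0.0015,0,0,0]
    - [0.003,0,0,0]
    - [0.0045,0,0,0]
    - [0.006,0,0,0]
    - [0.006,0,0,0]

```text
t: 11.85
tcp_pos: [0.5829, 0.0803, 0.1078]
tool_rot: [0.418, 0.573, -0.417, 0.568]
force: [0.3, 2.2, -1.9]
finger_gap: 0.144
```

Call:
play_rows:
  series:
    - [0.0015,0,0,0]
    - [0.003,0,0,0]
    - [0.0045,0,0,0]
    - [0.006,0,0,0]
    - [0.008,0,0,0]
    - [0.0095,0,0,0]
    - [0.0105,0,0,0]
    - [0.0105,0,0,0]

```text
t: 12.65
tcp_pos: [0.5829, 0.0804, 0.097]
tool_rot: [0.418, 0.573, -0.417, 0.568]
force: [0.1, 1.6, -1.3]
finger_gap: 0.144
```

Call:
play_rows:
  series:
    - [0.0005,0,0,0]
    - [0.001,0,0,0]
    - [0.0015,0,0,0]
    - [0.002,0,0,0]

```text
t: 13.05
tcp_pos: [0.5829, 0.0803, 0.0953]
tool_rot: [0.418, 0.573, -0.417, 0.568]
force: [-1.3, 1.1, 5.4]
finger_gap: 0.141
```

Call:
play_rows:
  series:
    - [0.0005,0,0,0]
    - [0.001,0,0,0]
    - [0.001,0,0,0]

```text
t: 13.35
tcp_pos: [0.583, 0.0801, 0.0953]
tool_rot: [0.418, 0.573, -0.417, 0.569]
force: [-2.3, 0.8, 6.7]
finger_gap: 0.14
```

```bash
python3 - <<'E'
from h import *
from station import snapshot
plan([.580,.0855,.157],17.6)
for n in('wrist','scene'):
  d=snapshot(n);pickle.dump(d,open(n+'7.pkl','wb'));cv2.imwrite(f'pics/{n}7.png',d['image'])
crop(d,'s7c.png',275,210,355,300,8)
d=load('wrist7');crop(d,'w7c.png',200,170,300,290,6)
E
```

```text
t 13.35 tcp [0.583  0.0801 0.0953] F [-2.3  0.8  6.7] gap 0.14 q [-0.06  0.63  1.62  0.    0.89 -0.37]
toolx [-0.0039  0.0037 -1.    ] tooly yaw 17.61
shift mm [-61.7  -1.4  -6.3] spin 0.01 (or other half turn)
```

View pics/s7c.png

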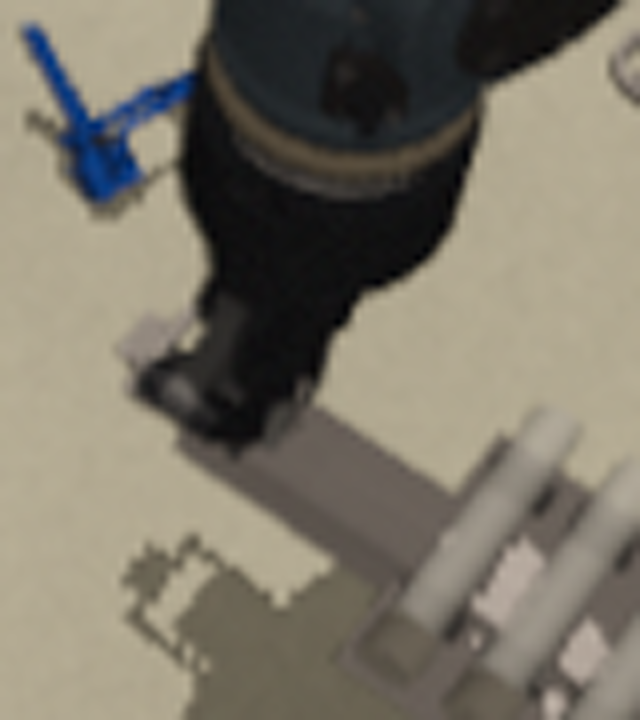

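View pics/w7c.png

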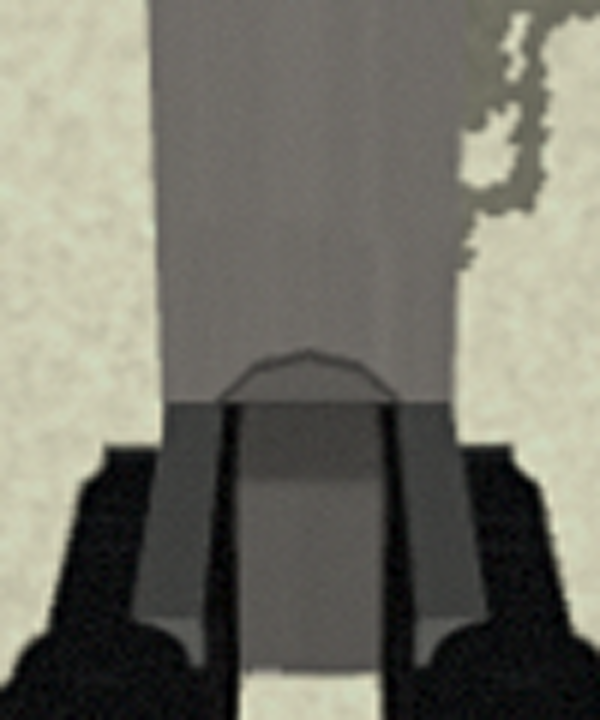

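Call:
play_rows:
  series:
    - [-0.0005,0,0,0]
    - [-0.0005,0,0,0]
    - [-0.0005,0,0,0]
    - [-0.0005,0,0,0]
    - [-0.0005,0,0,0]
    - [-0.0005,0,0,0]
  claw: 50

```text
t: 14.05
tcp_pos: [0.583, 0.0801, 0.0956]
tool_rot: [0.418, 0.573, -0.417, 0.569]
force: [-1.5, 0.1, 0.1]
finger_gap: 0.498
```

Call:
play_rows:
  series:
    - [-0.005,0,0,0]
    - [-0.015,0,0,0]
    - [-0.03,0,0,0]
    - [-0.05,0,0,0]
    - [-0.08,0,0.03,0]
    - [-0.09,0,0.06,0]
    - [-0.09,0,0.06,0]
    - [-0.09,0,0.06,0]

```text
t: 14.85
tcp_pos: [0.6017, 0.0221, 0.1863]
tool_rot: [0.419, 0.572, -0.418, 0.569]
force: [0.4, -0.2, -0.3]
finger_gap: 0.505
```

```bash
python3 - <<'E'
from h import *
from station import snapshot
plan([.580,.0855,.157],17.6)
for n in('wrist','top','scene'):
  d=snapshot(n);pickle.dump(d,open(n+'8.pkl','wb'));cv2.imwrite(f'pics/{n}8.png',d['image'])
crop(d,'s8c.png',275,210,355,300,8)
d=load('wrist8');crop(d,'w8c.png',200,80,310,230,5)
d=load('top8');crop(d,'t8c.png',90,130,160,210,8)
E
```

```text
t 14.85 tcp [0.6017 0.0221 0.1863] F [ 0.4 -0.2 -0.3] gap 0.505 q [-0.15  0.52  1.51  0.    1.11 -0.46]
toolx [-0.0028  0.0038 -1.    ] tooly yaw 17.52
shift mm [ 29.6  -1.6 -66.9] spin -0.08 (or other half turn)
```

View pics/s8c.png

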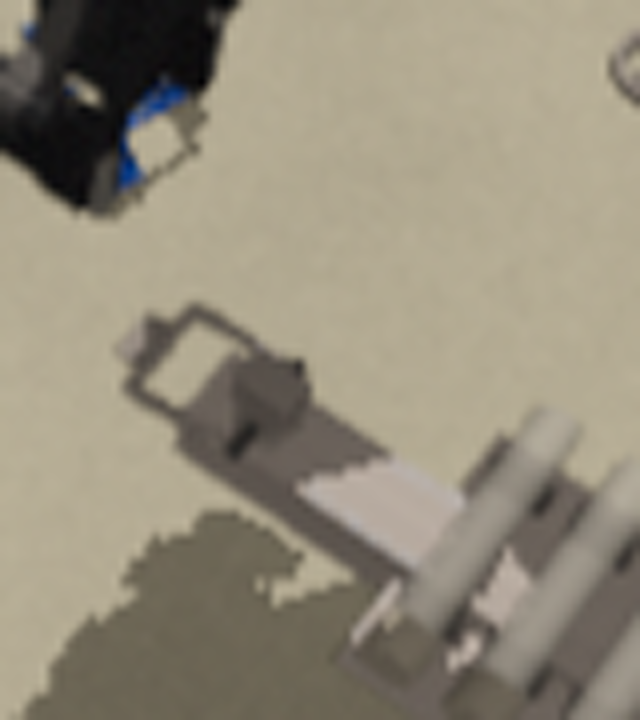

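View pics/w8c.png

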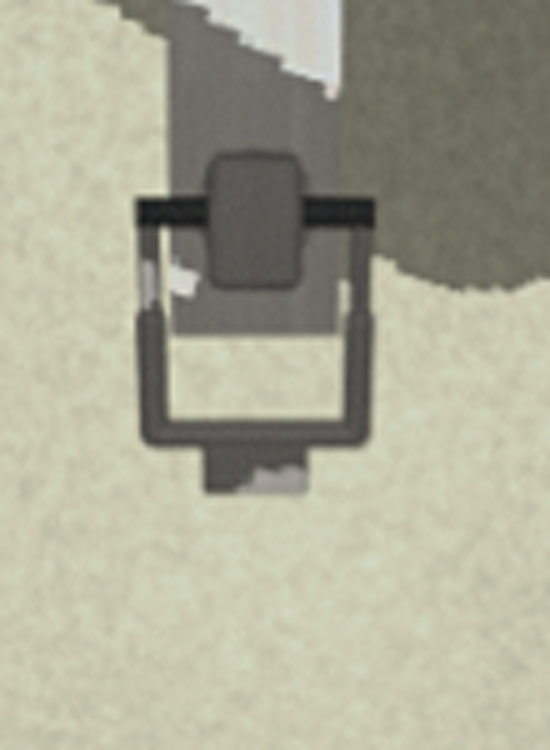

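View pics/t8c.png

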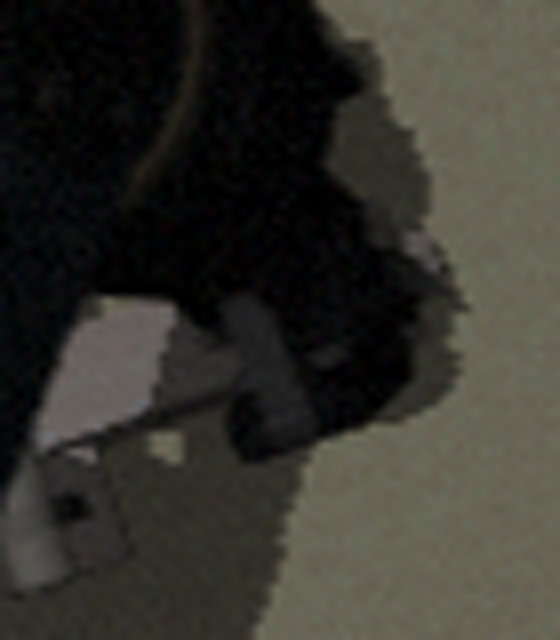

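```bash
python3 - <<'E'
from h import *
d=load('wrist8');P=cloud(d,True)
p=np.array([.6017,.0221]);yy=np.radians(17.52);ty=np.array([np.cos(yy),np.sin(yy)]);tz=np.array([ty[1],-ty[0]])
def f(n,U,V,z,c=5,o=(200,80)):
    u,v=(U+.5)/c-.5+o[0],(V+.5)/c-.5+o[1]; W=world(d,u,v,z=z,fish=True); e=W[:2]-p; print(n,(round(u,1),round(v,1)),W.round(4),'tool y,z mm',(e@ty*1000).round(1),(e@tz*1000).round(1), 'depth-pt',(P[int(round(v)),int(round(u))]*1000).round(1))
f('hub end',255,334,.108);f('hubL',172,300,.108);f('hubR',340,300,.108)
f('tab outer',257,492,.116);f('tab mid',257,470,.116);f('bar',257,432,.1165);f('hinge',160,212,.1165)
f('grip near edge',255,155,.134);f('grip far edge',255,288,.134);f('collar/hub',190,230,.108)
E
```

```text
hub end (250.6, 146.4) [0.5884 0.0601 0.108 ] tool y,z mm -1.3 -40.2 depth-pt [588.6  60.5 108.3]
hubL (234.0, 139.6) [0.5736 0.0614 0.108 ] tool y,z mm -15.0 -45.9 depth-pt [573.7  61.2 108.7]
hubR (267.6, 139.6) [0.6    0.0698 0.108 ] tool y,z mm 12.7 -46.0 depth-pt [6.108e+02 5.650e+01 3.000e-01]
tab outer (251.0, 178.0) [0.5962 0.0364 0.116 ] tool y,z mm -0.9 -15.3 depth-pt [596.9  34.3 108.1]
tab mid (251.0, 173.6) [0.5951 0.04   0.116 ] tool y,z mm -0.9 -19.0 depth-pt [595.8  37.8 108.9]
bar (251.0, 166.0) [0.5931 0.0462 0.1165] tool y,z mm -0.9 -25.5 depth-pt [593.5  44.9 110.8]
hinge (231.6, 122.0) [0.5678 0.0757 0.1165] tool y,z mm -16.2 -61.3 depth-pt [568.1  75.7 116.1]
grip near edge (250.6, 110.6) [0.5791 0.0895 0.134 ] tool y,z mm -1.2 -71.0 depth-pt [579.5  89.2 132.6]
grip far edge (250.6, 137.2) [0.5851 0.0708 0.134 ] tool y,z mm -1.2 -51.4 depth-pt [585.3  70.9 132.9]
collar/hub (237.6, 125.6) [0.573  0.0734 0.108 ] tool y,z mm -11.9 -57.6 depth-pt [573.4  73.3 109.1]
```

```bash
python3 - <<'E'
from h import *
def an(n,tcp,yaw,fish=False):
    d=load(n);P=cloud(d,fish)
    p=np.array(tcp);yy=np.radians(yaw);ty=np.array([np.cos(yy),np.sin(yy)]);tz=np.array([ty[1],-ty[0]])
    X=P.reshape(-1,3);X=X[np.isfinite(X[:,2])];e=X[:,:2]-p[:2];a=e@ty*1000;b=e@tz*1000;h=(X[:,2]-p[2])*1000
    k=(abs(a)<70)&(abs(b)<70)&(h>15)&(h<200)
    print(n,k.sum()); 
    for lo in range(15,180,6):
        m=k&(h>=lo)&(h<lo+6)
        if m.sum()>3: print(lo,m.sum(),'y',np.percentile(a[m],[2,50,98]).round(),'z',np.percentile(b[m],[2,50,98]).round())
an('scene4',(.5371,-.2044,.1575),-52.86)
an('wrist4',(.5371,-.2044,.1575),-52.86,True)
an('scene8',(.6017,.0221,.1863),17.52)
E
```

```text
scene4 1543
15 21 y [-20. -16.  17.] z [-11.  -1.  33.]
21 9 y [-17.  -3.   7.] z [-12. -10.  -5.]
27 27 y [-16.  -0.  17.] z [-13. -10.  -6.]
33 40 y [-20.  -0.  15.] z [-11.  -6.   8.]
39 27 y [-20.  -4.  17.] z [-12.  -6.   8.]
45 18 y [-20.   6.  17.] z [-11.  -7.   5.]
51 18 y [-19.   6.  12.] z [-11.  -8.   7.]
57 18 y [-24.  -1.  22.] z [-12.  -7.   7.]
63 33 y [-30.   9.  33.] z [-14. -11.   6.]
69 68 y [-37. -12.  36.] z [-14. -10.  10.]
75 61 y [-42.   7.  41.] z [-13.  -9.  10.]
81 47 y [-42.   7.  44.] z [-17. -10.  10.]
87 53 y [-49.  11.  50.] z [-18. -12.   8.]
93 56 y [-52.   7.  52.] z [-18. -12.   7.]
99 63 y [-58.  -2.  56.] z [-18. -12.  -3.]
105 72 y [-60.   8.  58.] z [-18. -11.  -1.]
111 127 y [-63. -15.  61.] z [-19.  -8.  13.]
117 89 y [-59.  -5.  58.] z [-20.  -9.   4.]
123 67 y [-45. -17.  44.] z [-20. -11.   5.]
129 32 y [-43. -31.  39.] z [-13.  -9.   6.]
135 19 y [-40. -34.  38.] z [-12.  -9.   4.]
141 4 y [-38. -37. -36.] z [-9. -7. -0.]
147 26 y [-38. -20.  25.] z [-37. -26.   1.]
153 52 y [-37.  -9.  29.] z [-38. -33.  -8.]
159 65 y [-38. -14.  28.] z
[... 1453 characters left out ...]
  57.] z [-17. -12.   6.]
87 56 y [-19.  27.  58.] z [-18.  -8.   7.]
93 29 y [-15.  28.  61.] z [-18. -12.  15.]
99 23 y [13. 25. 63.] z [-18. -13.   6.]
105 21 y [19. 52. 65.] z [-18. -12.  11.]
111 35 y [14. 48. 66.] z [-20. -11.  12.]
117 79 y [-24.  60.  67.] z [-20.  -7.  11.]
123 87 y [15. 48. 64.] z [-19.  -3.   9.]
129 39 y [26. 39. 45.] z [-12.  -4.   8.]
135 21 y [31. 37. 39.] z [-12.  -6.   8.]
141 14 y [36. 37. 38.] z [-9.  0.  7.]
147 35 y [ 6. 36. 38.] z [-37.  -9.  11.]
153 67 y [-4. 32. 38.] z [-38. -17.  22.]
159 62 y [-6. 29. 37.] z [-38. -23.  23.]
165 61 y [ 2. 31. 38.] z [-38. -19.  23.]
171 72 y [-5. 32. 38.] z [-38. -16.  23.]
177 83 y [-3. 30. 38.] z [-37. -19.  26.]
```

Call:
play_rows:
  series:
    - [0,-0.0011,-0.026,0]
    - [0,-0.0011,-0.026,0]
    - [0,-0.0011,-0.026,0]
    - [0,-0.0011,-0.026,0]
    - [0,-0.0011,-0.026,0]
    - [0.03,-0.0011,-0.026,0]
    - [0.06,-0.0011,-0.026,0]
    - [0.08,-0.0011,-0.026,0]
    - [0.085,-0.0011,-0.026,0]
    - [0.085,-0.0011,-0.026,0]
  claw: 0

```text
t: 16.0
tcp_pos: [0.5908, 0.0479, 0.0993]
tool_rot: [0.417, 0.574, -0.418, 0.568]
force: [-1.1, -0.5, 1.2]
finger_gap: 0.002
```

```bash
python3 - <<'E'
from h import *
from station import snapshot
plan([.6017-.0092,.0221+.0255,.06],17.6)
for n in('wrist','scene'):
  d=snapshot(n);pickle.dump(d,open(n+'9.pkl','wb'));cv2.imwrite(f'pics/{n}9.png',d['image'])
crop(d,'s9c.png',275,210,355,300,8)
d=load('wrist9');crop(d,'w9c.png',190,130,310,280,5)
E
```

```text
t 16.0 tcp [0.5908 0.0479 0.0993] F [-1.1 -0.5  1.2] gap 0.002 q [-0.11  0.63  1.61  0.    0.91 -0.42]
toolx [-0.0074  0.0043 -1.    ] tooly yaw 17.62
shift mm [39.3  1.7  1. ] spin 0.02 (or other half turn)
```

View pics/s9c.png

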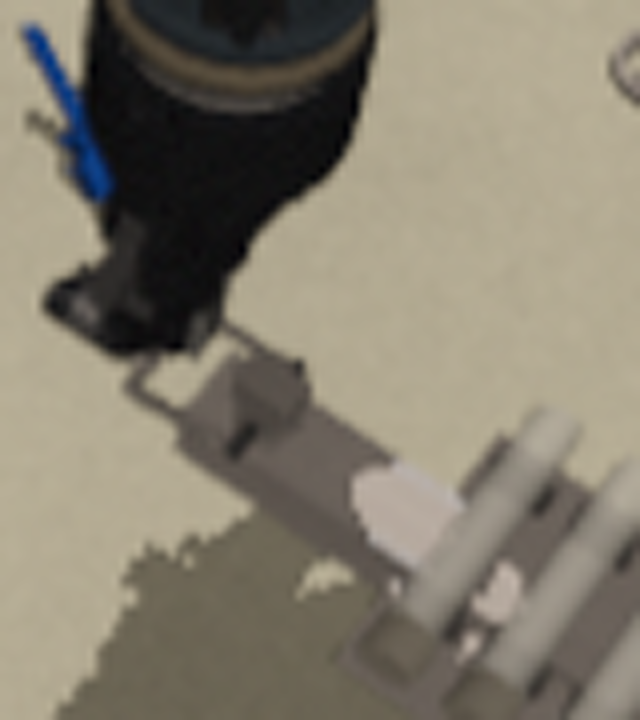

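View pics/w9c.png

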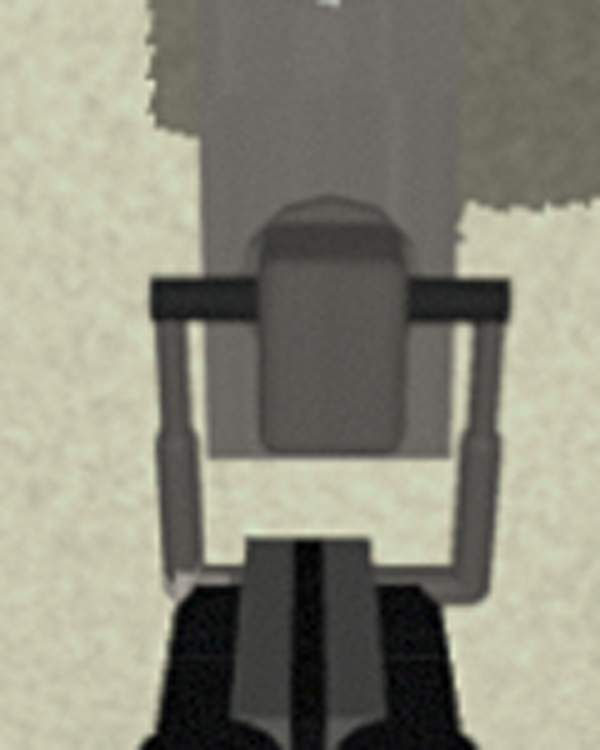

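Call:
play_rows:
  series:
    - [0.005,0.002,0.001,0]
    - [0.01,0.002,0.001,0]
    - [0.014,0.002,0.001,0]
    - [0.018,0.002,0.001,0]
    - [0.022,0.002,0.001,0]
    - [0.026,0.002,0.001,0]
    - [0.03,0.002,0.001,0]

```text
t: 16.8
tcp_pos: [0.5941, 0.0478, 0.0706]
tool_rot: [0.418, 0.573, -0.417, 0.569]
force: [-0.1, 0.5, 0.1]
finger_gap: 0.0
```

Call:
play_rows:
  series:
    - [0.003,0,0,0]
    - [0.006,0,0,0]
    - [0.009,0,0,0]
    - [0.012,0,0,0]

```text
t: 17.2
tcp_pos: [0.5945, 0.0476, 0.0586]
tool_rot: [0.418, 0.572, -0.417, 0.569]
force: [1.2, -0.8, 1.5]
finger_gap: -0.001
```

Call:
play_rows:
  series:
    - [0.002,0,0,0]
    - [0.004,0,0,0]
    - [0.005,0,0,0]

```text
t: 17.5
tcp_pos: [0.5948, 0.0476, 0.0536]
tool_rot: [0.418, 0.572, -0.417, 0.569]
force: [0.9, -1.2, 1.6]
finger_gap: -0.001
```

```bash
python3 - <<'E'
from h import *
from station import snapshot
plan([.6017-.0092,.0221+.0255,.06],17.6)
for n in('wrist','scene'):
  d=snapshot(n);pickle.dump(d,open(n+'10.pkl','wb'))
crop(d,'s10c.png',275,210,355,300,8)
d=load('wrist10');crop(d,'w10c.png',190,130,310,280,5)
E
```

```text
t 17.5 tcp [0.5948 0.0476 0.0536] F [ 0.9 -1.2  1.6] gap -0.001 q [-0.11  0.7   1.62  0.    0.82 -0.42]
toolx [-0.0025  0.0037 -1.    ] tooly yaw 17.63
shift mm [-6.4 -2.2 -0.8] spin 0.03 (or other half turn)
```

View pics/s10c.png

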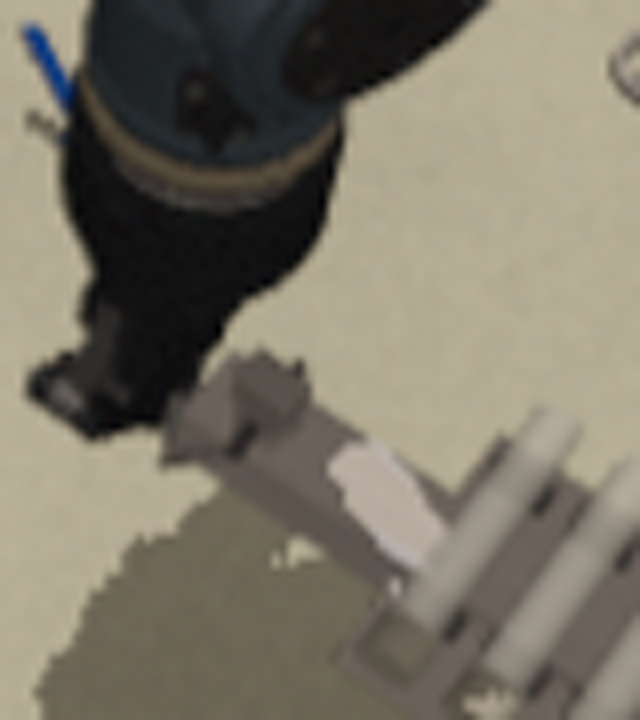

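View pics/w10c.png

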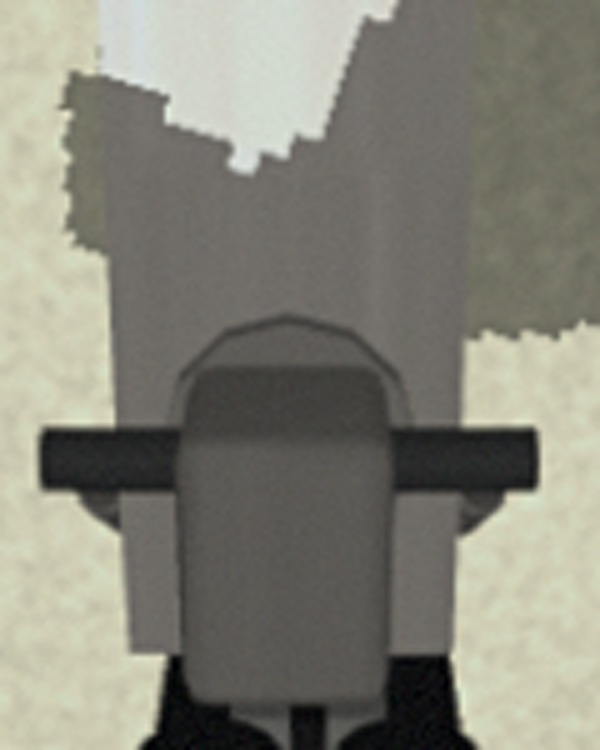

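Call:
play_rows:
  series:
    - [0.001,0,0,0]
    - [0.002,0,0,0]
    - [0.003,0,0,0]
    - [0.004,0,0,0]

```text
t: 18.0
tcp_pos: [0.5944, 0.0477, 0.0493]
tool_rot: [0.418, 0.572, -0.417, 0.569]
force: [-0.3, 0.4, 1.7]
finger_gap: 0.003
```

Call:
play_rows:
  series:
    - [0.001,0,0,0]
    - [0.002,0,0,0]
    - [0.003,0,0,0]

```text
t: 18.3
tcp_pos: [0.5941, 0.0479, 0.046]
tool_rot: [0.418, 0.573, -0.417, 0.569]
force: [-0.2, -0.0, 1.0]
finger_gap: -0.001
```

Call:
play_rows:
  series:
    - [0.001,0,0,0]
    - [0.002,0,0,0]
    - [0.003,0,0,0]

```text
t: 18.6
tcp_pos: [0.594, 0.0479, 0.0428]
tool_rot: [0.418, 0.573, -0.417, 0.569]
force: [-0.1, 0.5, -0.1]
finger_gap: 0.002
```

```bash
python3 - <<'E'
from h import *
from station import snapshot
plan([.6017-.0092,.0221+.0255,.06],17.6)
for n in('wrist','scene'):
  d=snapshot(n);pickle.dump(d,open(n+'11.pkl','wb'))
crop(d,'s11c.png',275,210,355,300,8)
d=load('wrist11');crop(d,'w11c.png',190,130,310,280,5)
E
```

```text
t 18.6 tcp [0.594  0.0479 0.0428] F [-0.1  0.5 -0.1] gap 0.002 q [-0.11  0.72  1.63  0.    0.8  -0.42]
toolx [-0.0042  0.0041 -1.    ] tooly yaw 17.64
shift mm [-17.2  -1.5  -0.2] spin 0.04 (or other half turn)
```

View pics/s11c.png

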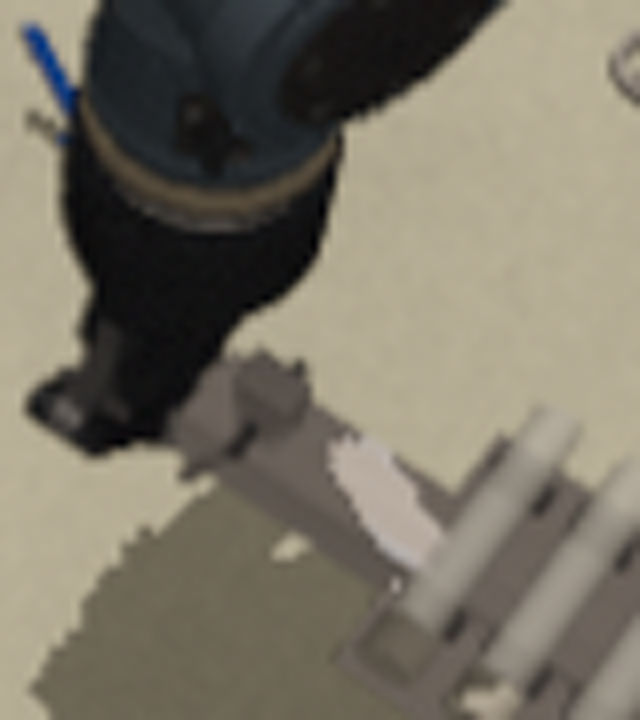

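View pics/w11c.png

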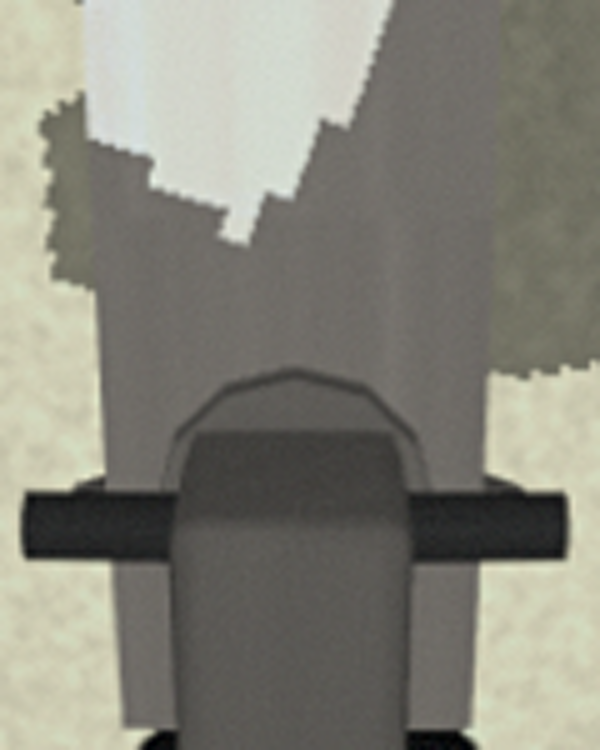

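Call:
play_rows:
  series:
    - [0,0,0.004,0]
    - [-0.02,0,0.008,0]
    - [-0.05,0,0.02,0]
    - [-0.09,0,0.04,0]
    - [-0.13,0,0.07,0]
    - [-0.14,-0.03,0.11,0]
    - [-0.14,-0.06,0.15,0]
    - [-0.14,-0.06,0.15,0]
    - [-0.14,-0.06,0.15,0]

```text
t: 19.6
tcp_pos: [0.5823, -0.1151, 0.1824]
tool_rot: [0.419, 0.572, -0.418, 0.568]
force: [0.2, 0.5, 0.3]
finger_gap: -0.003
```

```bash
python3 - <<'E'
from h import *
from station import snapshot
plan([.6017-.0092,.0221+.0255,.06],17.6)
for n in('wrist','top','scene'):
  d=snapshot(n);pickle.dump(d,open(n+'12.pkl','wb'));cv2.imwrite(f'pics/{n}12.png',d['image'])
crop(d,'s12c.png',275,210,355,300,8)
P=cloud(d)
d=load('top12');crop(d,'t12c.png',90,130,160,210,8)
E
```

```text
t 19.6 tcp [ 0.5823 -0.1151  0.1824] F [0.2 0.5 0.3] gap -0.003 q [-0.38  0.52  1.54  0.    1.09 -0.69]
toolx [-0.0042  0.0045 -1.    ] tooly yaw 17.45
shift mm [ 123.    58.8 -151.5] spin -0.15 (or other half turn)
```

View pics/s12c.png

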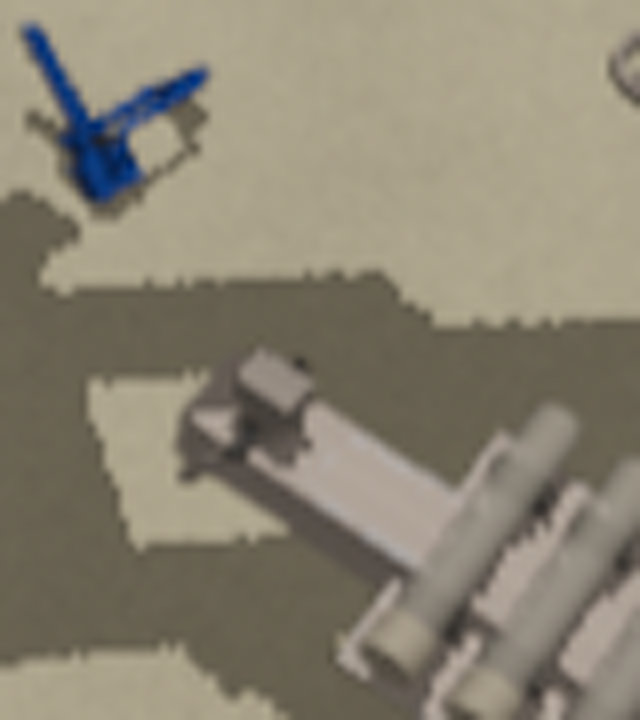

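View pics/t12c.png

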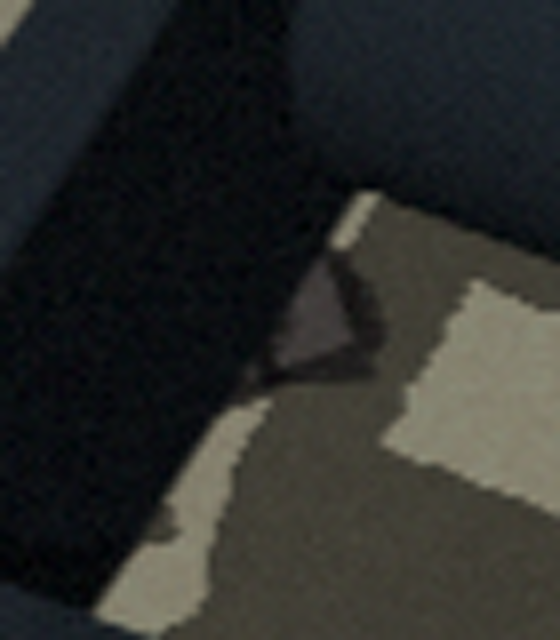

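View pics/wrist12.png

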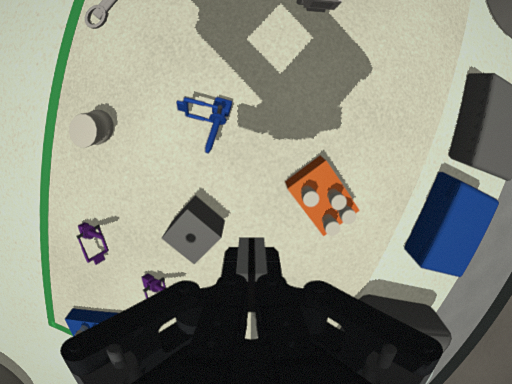

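```bash
python3 - <<'E'
from h import *
d=load('scene12')
im=cv2.resize(d['image'][235:285,285:335],None,fx=14,fy=14,interpolation=cv2.INTER_CUBIC)
a=np.radians(-72.5);hx=np.array([np.cos(a),np.sin(a),0]);hy=np.array([-np.sin(a),np.cos(a),0])
for c in ((.5822,.0802),):
  for th,col in((.95,(0,0,255)),(1.1,(0,255,255)),(1.25,(0,255,0)),(1.4,(255,0,0))):
    pts=[]
    for s,r in((-17,0),(-17,37.5),(-9,37.5),(-9,49),(9,49),(9,37.5),(17,37.5),(17,0)):
        X=np.r_[c,.114]+hy*s/1000+(hx*np.cos(th)-np.array([0,0,1])*np.sin(th))*r/1000
        u,v=proj(d,X); pts.append([(u-285+.5)*14,(v-235+.5)*14])
    cv2.polylines(im,[np.int32(pts)],False,col,1)
cv2.imwrite('pics/ov12.png',im)
crop(d,'raw12.png',285,235,335,285,12)
E
```

```text
(no output)
```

View pics/ov12.png

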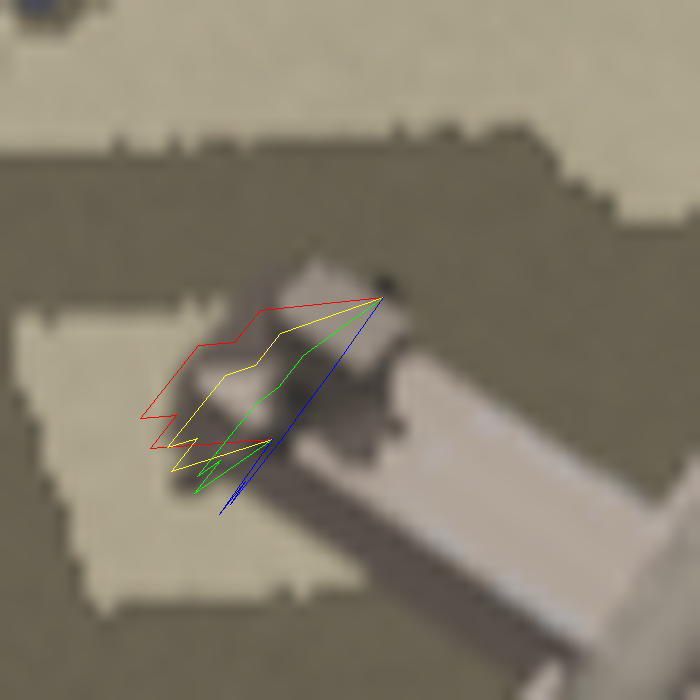

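View pics/raw12.png

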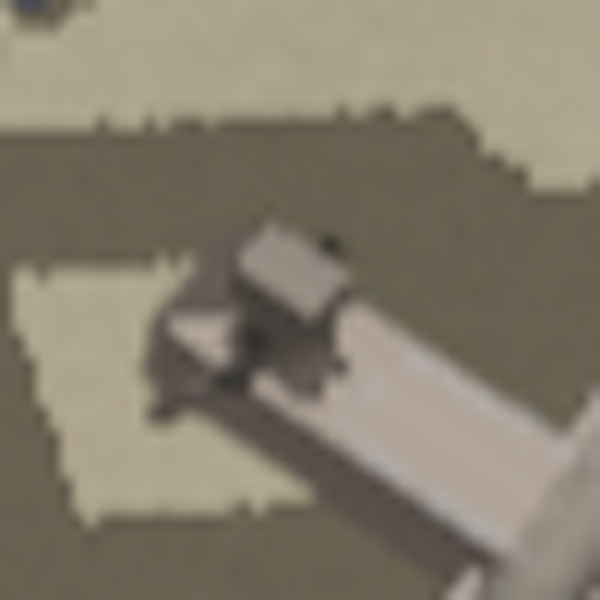

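Call:
play_rows:
  series:
    - [0,-0.01,-0.02,0]
    - [0,-0.03,-0.05,0]
    - [0.02,-0.042,-0.08,0]
    - [0.05,-0.042,-0.094,0]
    - [0.072,-0.042,-0.094,0]
    - [0.072,-0.042,-0.094,0]
    - [0.072,-0.042,-0.094,0]

```text
t: 20.45
tcp_pos: [0.5143, -0.0345, 0.1106]
tool_rot: [0.417, 0.574, -0.416, 0.569]
force: [0.1, -0.0, -0.8]
finger_gap: 0.0
```

```bash
python3 - <<'E'
from h import *
from station import snapshot
plan([.6017-.0092,.0221+.0255,.06],17.6)
for n in('wrist',):
  d=snapshot(n);pickle.dump(d,open(n+'13.pkl','wb'));cv2.imwrite(f'pics/{n}13.png',d['image'])
a=np.radians(-72.5);hx=np.array([np.cos(a),np.sin(a),0]);hy=np.array([-np.sin(a),np.cos(a),0])
U=proj(d,(.5822,.0802,.1),True);print(U)
u0=int(np.clip(U[0]-50,0,412));v0=int(np.clip(U[1]-45,0,294))
crop(d,'w13c.png',u0,v0,u0+100,v0+90,7);print(u0,v0)
im=cv2.imread('pics/w13c.png');c=(.5822,.0802)
for th,col in((.95,(0,0,255)),(1.1,(0,255,255)),(1.25,(0,255,0)),(1.4,(255,0,0))):
    pts=[]
    for s,r in((-17,0),(-17,37.5),(-9,37.5),(-9,49),(9,49),(9,37.5),(17,37.5),(17,0)):
        X=np.r_[c,.114]+hy*s/1000+(hx*np.cos(th)-np.array([0,0,1])*np.sin(th))*r/1000
        u,v=proj(d,X,True); pts.append([(u-u0+.5)*7,(v-v0+.5)*7])
    cv2.polylines(im,[np.int32(pts)],False,col,1)
cv2.imwrite('pics/w13o.png',im)
E
```

```text
t 20.45 tcp [ 0.5143 -0.0345  0.1106] F [ 0.1 -0.  -0.8] gap 0.0 q [-0.29  0.53  1.79  0.    0.82 -0.6 ]
toolx [-0.0052  0.0049 -1.    ] tooly yaw 17.82
shift mm [ 50.6  99.7 -53.9] spin 0.22 (or other half turn)
(np.float64(408.89118637894387), np.float64(94.73571642251731))
358 49
```

View pics/wrist13.png

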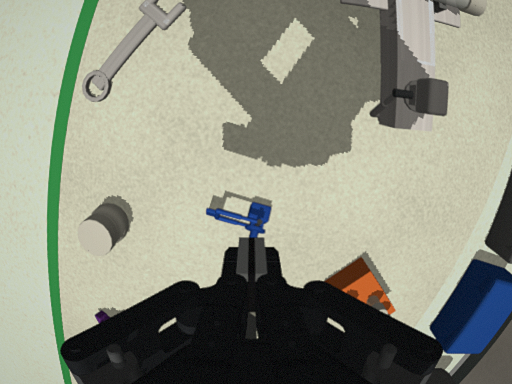

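View pics/w13c.png

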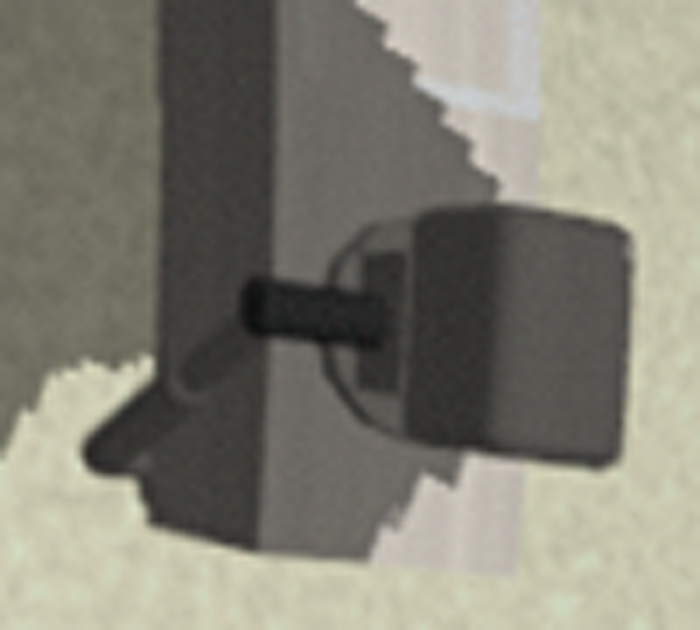

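View pics/w13o.png

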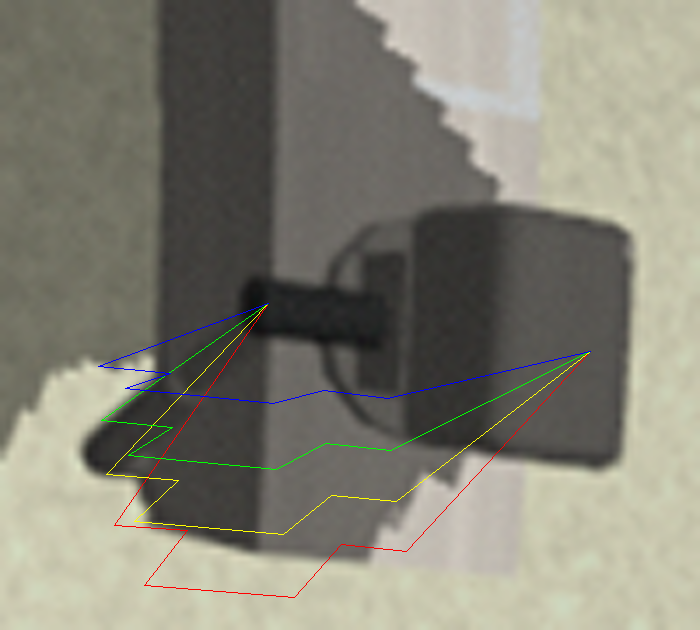

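```bash
python3 - <<'E'
from h import *
from station import manip
d=load('wrist13');P=cloud(d,True)
print('grip top',np.nanmedian(P[82:112,433:445,2]).round(4),'hub top',np.nanmedian(P[108:122,398:408,2]).round(4))
a=load('top0');b=load('top12');
s=manip.sense();print(s['force'],s['tcp_pos'],s['t'])
manip.sign_off()
E
```

```text
grip top 0.1346 hub top 0.1086
[-0.5271782  -0.47272711 -0.39147423] [ 0.51504188 -0.0350386   0.11122943] 20.5
the job is handed in; nothing more can be done
```

I locked the carrier onto the rotator's shaft and handed the job in at 20.5 s. The pin is seated, and the loop measures as snapped behind the lip.

- **Pin:** I took it from the parking block, let its nose rest lightly on the shaft, and drew the hub out about 5 mm until the pin dropped. I then seated it. The highest force I read was about 7 N at the pin, against the 35 N limit; forces were read at the end of each move only. With the collar on the hub, the loop was still open at about 0.1 rad and pointed past the free end.
- **Loop:** I pushed the tab down just in front of the hub end with the shut fingers. I read under 2 N, and it fell to zero as the loop snapped over.

**Last checks:**
- A side view from the wrist camera put the loop at about 1.2 rad, with the bar behind the hub end. Home is 1.15 to 1.40, so it is inside the range but near the low end. The scene camera was less clear, suggesting 1.15 to 1.2.
- The grip top was 26 mm above the hub top, which is the seated height.
- At hand-in the gripper was clear of everything and the sensed force was near zero.

**What disagreed or was not checked:**
- The real fingertips sat about 28 mm behind the reported tool point. My first grasp closed on air above the pin, with no contact. I corrected for this from the images.
- I felt no contact with the bystanders, but I did not measure their positions afterwards.

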